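# Clear the plaster wedging slab into the reclaim saucer

## Robot

A 7-joint arm with a two-finger parallel gripper is mounted at the origin on the work surface; the furniture and walls round the work are solid. World frame = base frame: x ahead of the robot, y to its left, z up, the work surface at z = 0. Lengths are in mm, angles in rad, forces in N, time in s.
With the tool pointing down it reaches from about 400 to 925 mm from the base axis. Payload 5.6 kg.
Tool frame: the origin (TCP) lies midway between the tips of the shut fingers; the grasp point (between the pads) lies 19 mm behind it (env.tcp_to_grasp is the distance from the TCP to the grasp point, in mm); z points along the fingers, y is the line along which they close (so a half turn about z gives the same grasp; the last joint's range is limited). The gripper opens to 85 mm and grips with 20 to 120 N. Pads are 22 mm wide; open, the fingers measure 114 mm over their backs; the gripper's body (76 mm by 85 mm) begins 54 mm behind the grasp point. The pads swing forward as they close: fully open they stand 13 mm farther back than shut.
Start: joints at [-1.161, 0.468, -0.012, 1.603, 0.006, 1.071, -0.056], TCP at [284.405, 584.485, 231.29] pointing down, gripper open.
Joint ranges: [-2.53, 2.53], [-0.31, 2.02], [-1.57, 1.55], [0.28, 2.44], [-1.29, 4.43], [0.15, 1.84], [-2.92, 2.92]. Speed limits (rad/s): [2.57, 2.57, 3.14, 3.14, 3.14, 3.14, 3.14].

## Interface

Orientations are given as a unit quaternion [x, y, z, w].
In Python, from station import sense, optics, env gives the robot as it stands. The module is installed in compiled form; this text tells all that it offers.
- The arm moves only by the tool jog_arm, never from a script. Its argument "commands" is a list of rows, each an object of numbers: "x", "y", "z": the shift along the world's x, y, z in m; "ax", "ay", "az": the turn, a rotation vector about the world's x, y, z in degrees; "grip": the closure, from 0 (fully open) to 1 (shut). In form: [{"x": .., "y": .., "z": .., "ax": .., "ay": .., "az": .., "grip": ..}, ...]. A call has 1 to 20 rows; each row is the pose to reach, as a shift and turn from the pose commanded when the call began; what a row does not reach only later rows make up. A row lasts 1/8 s, in which the tool goes at most 62.5 mm and 10.7 degrees, less where a joint would pass 70% of its speed; a pose out of reach is approached as far as the arm can. A call with a gripper value outside its range is refused whole. The fingers move at their own pace and stop on an object; "squeeze" is the grip in N (left out, the last holds). Time passes only in rows, so rows that repeat a pose let the fingers close. It gives the time, the measured TCP pose, the force, the opening and the grip force at its end, in the units of the state.
- sense(): the state, without advancing time (a new reading comes with each control period).
- optics.grab_frame(name): name is "side" or "top"; returns the picture (420x560x3 uint8, red, green, blue); there is no depth.
- optics.camera_info(name): a dict with "vfov" (degrees; the focal length in pixels is half the picture's height over the tangent of half this angle, whatever the lens; pixels are square), "cx", "cy" (the principal point, pixels), "origin" and "rotation" of the camera in the world. Camera axes: x right, y up, looking along -z (the intrinsics and any distortion apply to the point x, -y, -z); pixel columns grow to the right and rows downward; lengths in mm; the calibration is good to about 2 mm. A picture is of the moment at which its call begins. camera_info takes no time and is no camera call.
- env.job_done(): hands the job in; it is judged then, once.
Trained networks look in the newest picture that a camera, given by its name, has taken for a name from the list of things; names that differ only in an ending like _2 or _b are one class to them, and where a whole thing is asked for, a point or a joint stands for the part that bears it (a point fixed in the world has none). Each returns a list of dicts, best first, with "score" (0 to 1); they miss things now and then, are a little off and sometimes report something else, mostly with a low value. They report only what shows in the picture. A call takes as long as a camera call.
- optics.boxes_of(camera, name): "extent" ([left, top, right, bottom] in pixels, round what is visible of it).
- optics.outline_of(camera, name): "region" (420x560 bool, what is visible of it) and "extent" ([left, top, right, bottom] in pixels, round what is visible of it).
The state is a dict: "clock": time; "joints": joint angles; "dq": joint speeds; "tau": joint torques, N m; "ee_pos": TCP position; "tool_rot": TCP orientation; "wrist_force": force on the tool from outside, world axes, zero at the start; "moment": the same for the moment, N m; "width": opening from 0.0 (shut) to 1.0 (fully open); "finger_force": force on a finger pad.
Only numpy, scipy, OpenCV 4.12 (cv2) and the standard library are available. Lean on these libraries where they do the work, as an engineer would, in place of code of your own. Each camera call takes 0.05 s, during which the arm holds its last target. There are 200 camera calls.

## Task

Clear the dry clay scraps off the plaster slab for reclaiming. Slide the terracotta saucer along the table (never lift it) until it stands against the far long edge of the slab, at the middle of that edge; then wipe every scrap off the slab into it with the scraper block, not with the gripper itself (a scrap that has dropped on the table may be picked up and put in). Finally slide the filled saucer back onto the middle of its sheet of paper, stand the scraper upright where it stood at the start, and leave the pots alone.

Things in the scene. Friction and masses are not known exactly. Their poses are not given: they have to be found in the camera images.
- slab: off-white plaster wedging slab on a plywood foot, a flat block fixed to the table, 84 mm (its x, pointing away from the robot) x 260 mm (its y) x 37 mm high, no raised edge; origin at the centre of its underside, z up; its far long edge is at +42 mm on its x axis. Between it and the robot, 35 to 50 mm from its near edge, is the back of a closed wooden tool box 114 mm high
- sheet: flat sheet of white paper on the table, 200 x 200 mm, no thickness to speak of, fixed; origin at its centre
- saucer: loose round terracotta saucer with a flat grey floor of dried slip, 155 mm across the rim, 35 mm high, foot 125 mm across, inside about 120 mm across at the rim, floor 8 mm above the table, 0.33 kg; too wide to grip across, so it is pushed from outside against its wall; origin at the centre of its underside, z up
- scraper: loose scraper block standing upright on its sole: a dark wooden block with steel-shod edges 76 mm (its x) x 28 mm (its y) x 30 mm high, and on it an upright wooden grip 50 mm (x) x 22 mm (y) that reaches from 30 to 86 mm above the sole, to be gripped across its y; 0.3 kg; wipe with the long sides (face +y or -y leading); origin at the centre of the sole, z up
- scrap0: dry lump of clay, 30 x 38 x 23 mm; origin at the centre of its underside as it first lies, z then up. Absent (None) in some starts
- scrap1: dry lump of clay, 30 x 38 x 23 mm; origin at the centre of its underside as it first lies, z then up. Absent (None) in some starts
- scrap2: dry lump of clay, 30 x 38 x 23 mm; origin at the centre of its underside as it first lies, z then up. Absent (None) in some starts
- scrap3: dry lump of clay, 30 x 38 x 23 mm; origin at the centre of its underside as it first lies, z then up. Absent (None) in some starts
- scrap4: dark bow-shaped clay offcut, 51 x 36 x 18 mm; origin at the centre of its underside as it first lies, z then up. Absent (None) in some starts
- low_cup: low clay cup 58 mm wide, 31 mm high, to be left alone; origin under its centre
- clay_cup: clay cup 82 mm wide, 56 mm high, to be left alone; origin under its centre
- jar: clay jar 85 mm wide, 95 mm high, to be left alone; origin under its centre

How it is judged:
By the outcome, as a careful person would: the job done as asked, in the order asked, and still so for the second after the job is handed in, with the robot touching nothing.
Of scrap0, scrap1, scrap2, scrap3, scrap4 only 3 to 5 are there at a start; the rules pass over those that are not, and their reading is None.
At some moment in a run one of saucer may be knocked a few centimetres aside while the robot is not near it.
It also fails if it takes over 210 s, if anything falls off the work surface, if the arm or the gripper's body presses on something with over 40 N, if the wrist force passes 120 N, or if a joint passes its speed limit or range.

## Working session

There is one attempt and no reset: what is moved stays moved. The work goes in short steps, Python scripts to look and compute and a tool call to move; the robot and the scene stay as the last step left them, time stands still between calls to the robot, and variables do not carry over. Pictures are saved under pics/ and viewed, at most 14 in all, crops included, and the job is handed in when it is done.

Besides the shell and the picture viewer there is one more tool, called after "Call:" by a JSON object that holds its "name" and its "arguments", one argument or row to a line. jog_arm: Moves the arm, as the interface text tells. Its arguments: {"type":"object","properties":{"commands":{"type":"array"},"squeeze":{"type":"number"}},"required":["commands"]}

```bash
mkdir -p pics; cat > h.py <<'E'
import numpy as np, cv2
from station import sense, optics, env
def ray(cam,u,v):
    c=optics.camera_info(cam); f=210/np.tan(np.radians(c['vfov'])/2)
    d=np.array([(u-c['cx'])/f,-(v-c['cy'])/f,-1.]); return np.array(c['origin'],float),np.array(c['rotation'],float).reshape(3,3)@d
def at(cam,u,v,z):
    o,d=ray(cam,u,v); return (o+d*(z-o[2])/d[2])[:2].round(1)
def save(cam,n,img=None):
    i=optics.grab_frame(cam) if img is None else img
    cv2.imwrite(f'pics/{n}.png',cv2.cvtColor(i,cv2.COLOR_RGB2BGR)); return i
E
python3 - <<'E'
from h import *
for c in('top','side'):
    print(c,optics.camera_info(c)); save(c,c+'0')
    for n,z in [('slab',37),('sheet',0),('saucer',35),('scraper',86),('scrap0',60),('scrap4',55),('low_cup',31),('clay_cup',56),('jar',95)]:
        for d in optics.boxes_of(c,n)[:5]:
            e=d['extent']; print(n,round(d['score'],2),np.round(e),at(c,(e[0]+e[2])/2,(e[1]+e[3])/2,z) if c=='top' else '')
print(sense())
E
```

```text
top {'vfov': 49.466951877924785, 'cx': 267.05525895856215, 'cy': 214.73219378041387, 'origin': array([ 374.69621538, -236.97743062, 1088.87321814]), 'rotation': array([-0.04441696,  0.04457706,  0.70938374, -0.70200765])}Traceback (most recent call last):
  File "<stdin>", line 6, in <module>
  File "h.py", line 7, in at
    o,d=ray(cam,u,v); return (o+d*(z-o[2])/d[2])[:2].round(1)
        ~~~^^^^^^^^^
  File "h.py", line 5, in ray
    d=np.array([(u-c['cx'])/f,-(v-c['cy'])/f,-1.]); return np.array(c['origin'],float),np.array(c['rotation'],float).reshape(3,3)@d
                                                                                       ~~~~~~~~~~~~~~~~~~~~~~~~~~~~~~~~~~~~~^^^^^
ValueError: cannot reshape array of size 4 into shape (3,3)
```

View pics/top0.png

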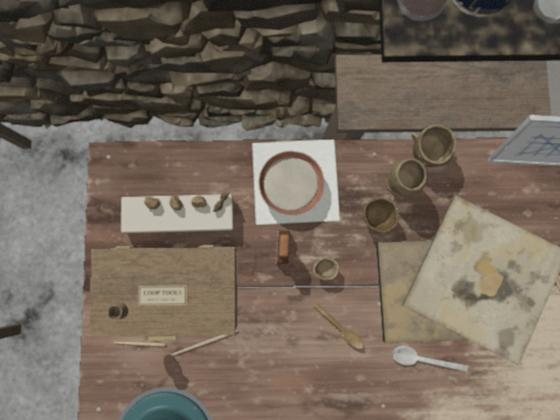

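```bash
sed -i "s/np.array(c\['rotation'\],float).reshape(3,3)@d/R.from_quat(c['rotation']).apply(d)/; 1a from scipy.spatial.transform import Rotation as R" h.py
python3 - <<'E'
from h import *
for c in('top','side'):
    print(c,optics.camera_info(c)); save(c,c+'0')
    for n,z in [('slab',37),('sheet',0),('saucer',35),('scraper',86),('scrap0',60),('scrap4',55),('low_cup',31),('clay_cup',56),('jar',95)]:
        for d in optics.boxes_of(c,n)[:5]:
            e=d['extent']; print(n,round(d['score'],2),np.round(e),at(c,(e[0]+e[2])/2,(e[1]+e[3])/2,z) if c=='top' else '')
print(sense())
E
```

```text
top {'vfov': 49.466951877924785, 'cx': 267.05525895856215, 'cy': 214.73219378041387, 'origin': array([ 374.69621538, -236.97743062, 1088.87321814]), 'rotation': array([-0.04441696,  0.04457706,  0.70938374, -0.70200765])}
slab 0.67 [312. 258. 338. 283.] [ 376.8 -369. ]
slab 0.58 [215. 193. 229. 208.] [ 542.1 -133.2]
slab 0.57 [123. 193. 234. 232.] [514.8 -32.3]
sheet 0.84 [249. 141. 343. 224.] [ 590.6 -308.7]
saucer 0.88 [262. 155. 324. 215.] [ 578.  -299.3]
scraper 0.9 [278. 230. 290. 262.] [ 431.8 -274. ]
scraper 0.69 [120. 194. 234. 235.] [503.5 -37.8]
scrap0 0.63 [142. 198. 160. 210.] [532.6  26.5]
scrap0 0.58 [194. 197. 208. 205.] [538.  -86.8]
scrap0 0.56 [213. 193. 230. 210.] [ 537.  -134.2]
scrap0 0.55 [170. 196. 182. 208.] [536.2 -30.9]
scrap4 0.63 [142. 198. 160. 210.] [533.4  27.7]
scrap4 0.58 [194. 197. 208. 205.] [538.8 -86.1]
scrap4 0.56 [213. 193. 230. 210.] [ 537.8 -133.7]
scrap4 0.55 [170. 196. 182. 208.] [537.  -29.9]
low_cup 0.78 [314. 258. 338. 279.] [ 382.4 -372.5]
clay_cup 0.72 [190. 195. 210. 209.] [536.5 -84.6]
clay_cup 0.68 [365. 196. 399. 234.] [ 501.2 -500.
[... 654 characters left out ...]
lock': 1.1, 'joints': array([-1.1610093 ,  0.46748067, -0.01158367,  1.60270833,  0.00601171,
        1.07140327, -0.05629531]), 'dq': array([-0.00035971,  0.00024886, -0.00087469, -0.00146525,  0.00088248,
        0.00103754, -0.00157455]), 'tau': array([ 1.67158464e-04, -5.32239819e+01,  2.12744856e-02, -2.51627523e+01,
        1.14495915e-02,  1.46652146e-03, -4.85789712e-06]), 'ee_pos': array([284.40967164, 584.47842202, 231.29945171]), 'tool_rot': array([2.24501364e-01, 9.74473774e-01, 1.22674015e-05, 3.13585801e-05]), 'wrist_force': array([-0.3652899 ,  0.97931788, -0.05070281]), 'moment': array([-0.00219768,  0.04920647,  0.00719536]), 'finger_force': 0.0, 'width': 0.9998078303778257}
```

View pics/side0.png

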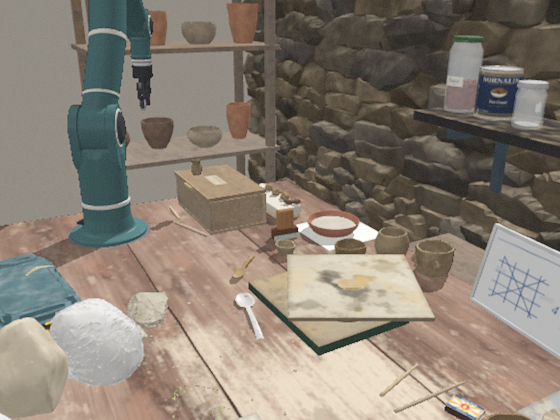

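```bash
python3 - <<'E'
from h import *
i=cv2.cvtColor(cv2.imread('pics/top0.png'),cv2.COLOR_BGR2RGB)
save('top','crop0',cv2.resize(i[135:285,90:350],None,fx=3,fy=3,interpolation=cv2.INTER_CUBIC))
for n in('slab','sheet','saucer','scraper','scrap0','scrap4'):
  z=dict(slab=37,sheet=0,saucer=35,scraper=86,scrap0=50,scrap4=45)[n]
  for d in optics.outline_of('top',n)[:5]:
    m=d['region'].astype(np.uint8); (cx,cy),(w,h),a=r=cv2.minAreaRect(cv2.findNonZero(m))
    print(n,round(d['score'],2),d['extent'],'rectcorners',[at('top',*p,z).tolist() for p in cv2.boxPoints(r)],at('top',cx,cy,z))
E
```

```text
slab 0.94 [121.4, 192.6, 232.6, 232.0] rectcorners [[554.8, 102.8], [558.7, -158.3], [473.1, -160.3], [469.3, 98.1]] [513.8 -29.4]
sheet 0.95 [251.9, 139.0, 341.7, 223.9] rectcorners [[691.4, -204.2], [698.8, -409.1], [497.8, -412.1], [490.8, -211.8]] [ 593.6 -309.3]
sheet 0.7 [312.4, 259.1, 339.7, 279.9] rectcorners [[369.0, -341.0], [417.0, -358.3], [398.2, -412.7], [350.4, -395.2]] [ 383.6 -376.8]
saucer 0.69 [277.8, 231.9, 291.4, 263.4] rectcorners [[397.1, -257.4], [470.6, -262.2], [468.7, -291.8], [395.3, -286.7]] [ 432.8 -274.5]
scraper 0.82 [274.4, 230.4, 292.5, 264.4] rectcorners [[396.0, -256.1], [466.8, -261.8], [464.7, -289.7], [393.9, -283.8]] [ 430.2 -272.9]
scrap0 0.67 [190.5, 195.5, 208.6, 206.8] rectcorners [[551.6, -65.0], [551.3, -97.4], [528.0, -97.5], [528.3, -65.3]] [539.8 -81.3]
scrap0 0.62 [144.6, 197.5, 158.9, 207.6] rectcorners [[548.1, 41.1], [547.8, 11.1], [526.8, 10.7], [527.1, 40.6]] [537.4  25.9]
scrap0 0.57 [314.3, 260.3, 337.5, 282.7] rectcorners [[406.1, -343.4], [405.6, -395.6], [360.6, -394.3], [361.2, -342.4]] [ 383.3 -368.9]
scrap0 0.52 [169.9, 197.5, 183.8, 209.9] rectcorners [[538.2, -7.6], [557.9, -26.9], [534.3, -50.2], [514.7, -30.9]] [536.3 -28.9]
scrap4 0.67 [190.5, 195.5, 208.6, 206.8] rectcorners [[552.5, -64.2], [552.2, -96.7], [528.7, -96.9], [529.0, -64.5]] [540.6 -80.6]
scrap4 0.62 [144.6, 197.5, 158.9, 207.6] rectcorners [[548.9, 42.4], [548.6, 12.3], [527.5, 11.9], [527.8, 41.9]] [538.2  27.1]
scrap4 0.57 [314.3, 260.3, 337.5, 282.7] rectcorners [[406.3, -343.9], [405.7, -396.4], [360.6, -395.0], [361.1, -342.9]] [ 383.4 -369.5]
scrap4 0.52 [169.9, 197.5, 183.8, 209.9] rectcorners [[539.0, -6.4], [558.8, -25.8], [535.1, -49.3], [515.4, -29.9]] [537.  -27.9]
```

View pics/crop0.png

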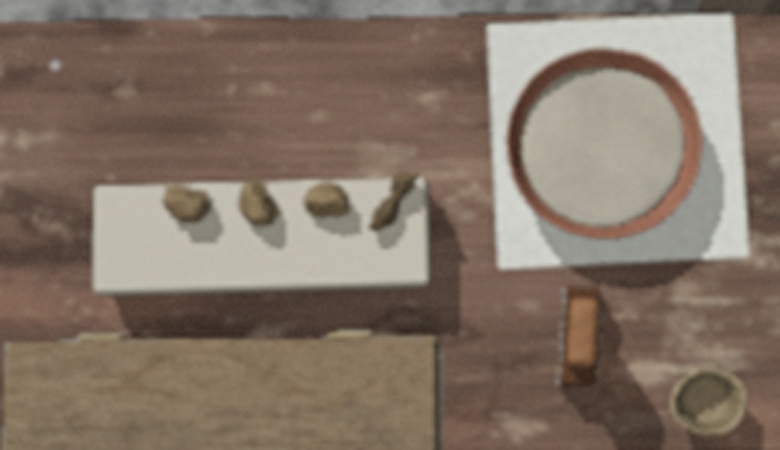

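```bash
python3 - <<'E'
from h import *
c=lambda u,v:(u/3+90,v/3+135)
print('slab',[at('top',*c(*p),37).tolist() for p in [(93,186),(425,178),(429,285),(93,291)]])
print('sheet',[at('top',*c(*p),0).tolist() for p in [(487,25),(732,13),(748,257),(498,270)]])
print('edge',at('top',*c(100,16),0),at('top',*c(500,14),0),'wall',at('top',200,125,-300),at('top',200,125,0))
print('scraps',[at('top',*c(*p),48).tolist() for p in [(186,204),(258,204),(326,200),(393,203)]])
print('grip',[at('top',*c(*p),86).tolist() for p in [(567,290),(597,290),(595,363),(567,363)]], 'rim',[at('top',*c(*p),35).tolist() for p in [(509,140),(702,150),(605,48),(610,239)]])
print('box', [at('top',*c(*p),114).tolist() for p in [(5,342),(437,336)]])
E
```

```text
slab [[553.2, 103.1], [556.8, -155.6], [473.1, -158.7], [471.1, 100.6]]
sheet [[689.7, -203.6], [697.7, -404.5], [496.4, -411.5], [488.0, -211.1]]
edge [700.6 113.5] [ 698.9 -214.3] wall [837.6 -30. ] [737.6 -74.7]
scraps [[536.6, 27.5], [536.0, -27.9], [538.6, -80.2], [535.7, -131.8]]
grip [[463.7, -263.8], [463.5, -285.9], [410.0, -283.6], [410.2, -263.1]] rim [[586.7, -221.4], [577.1, -372.4], [659.9, -297.9], [507.6, -299.1]]
box [[428.3, 137.5], [429.3, -170.1]]
```

Call:
{"name": "jog_arm", "arguments": {
  "commands": [
    {"x":0.06,"y":-0.2,"z":0,"az":-22},
    {"x":0.166,"y":-0.484,"z":0,"az":-50},
    {"x":0.166,"y":-0.484,"z":0,"az":-50},
    {"x":0.166,"y":-0.484,"z":0,"az":-50},
    {"x":0.166,"y":-0.484,"z":0,"az":-50},
    {"x":0.166,"y":-0.484,"z":0,"az":-60},
    {"x":0.23,"y":-0.947,"z":0,"az":-110},
    {"x":0.23,"y":-0.947,"z":0,"az":-110},
    {"x":0.23,"y":-0.947,"z":0,"az":-110},
    {"x":0.23,"y":-0.947,"z":0,"az":-110},
    {"x":0.23,"y":-0.947,"z":0,"az":-110},
    {"x":0.23,"y":-0.947,"z":0,"az":-110},
    {"x":0.23,"y":-0.947,"z":0,"az":-110},
    {"x":0.23,"y":-0.947,"z":0,"az":-110},
    {"x":0.23,"y":-0.947,"z":0,"az":-110},
    {"x":0.23,"y":-0.947,"z":0,"az":-110},
    {"x":0.23,"y":-0.947,"z":0,"az":-110},
    {"x":0.23,"y":-0.947,"z":0,"az":-110}
  ]
}}

```text
$.commands[0]: bad value
```

```bash
cat >> h.py <<'E'
def circ(z=35):
    out=[]
    for d in optics.outline_of('top','saucer')[:2]:
        m=d['region'].astype(np.uint8); h=cv2.convexHull(cv2.findNonZero(m))[:,0]
        p=np.array([at('top',*q,z) for q in h]); c,r=cv2.minEnclosingCircle(p.astype(np.float32)); out.append((round(d['score'],2),np.round(c,1),round(r,1)))
    return out
def tool():
    s=sense(); r=R.from_quat(s['tool_rot']).as_matrix(); print('t',round(s['clock'],1),'tcp',s['ee_pos'].round(1),'ytool deg',np.degrees(np.arctan2(r[1,1],r[0,1])).round(1),'zt',r[:,2].round(2),'w',round(s['width'],2),'F',s['wrist_force'].round(1),'ff',round(s['finger_force'],1),'q',s['joints'].round(2))
E
python3 -c "
from h import *
tool(); save('top','t1'); print(circ())"
```

```text
t 1.4 tcp [284.4 584.5 231.3] ytool deg 64.1 zt [ 0.  0. -1.] w 1.0 F [ 0.1 -0.5 -0.7] ff 0.0 q [-1.16  0.47 -0.01  1.6   0.01  1.07 -0.06]
[(0.6, array([ 586.5, -295.3]), 77.6)]
```

Call:
{"name": "jog_arm", "arguments": {
  "commands": [
    {"x":0.06,"y":-0.2,"z":0.0,"ax":0.0,"ay":0.0,"az":-22.0,"grip":0.0},
    {"x":0.166,"y":-0.484,"z":0.0,"ax":0.0,"ay":0.0,"az":-50.0,"grip":0.0}
  ]
}}

```text
clock: 1.75
ee_pos: [323.0, 464.4, 231.0]
tool_rot: [0.404, 0.915, -0.0, 0.0]
wrist_force: [0.6, 0.1, 0.9]
width: 1.0
finger_force: 0.0
```

Call:
{"name": "jog_arm", "arguments": {
  "commands": [
    {"x":0.12,"y":-0.364,"z":0.0,"ax":0.0,"ay":0.0,"az":-45.0,"grip":0.0},
    {"x":0.12,"y":-0.364,"z":0.0,"ax":0.0,"ay":0.0,"az":-45.0,"grip":0.0},
    {"x":0.12,"y":-0.364,"z":0.0,"ax":0.0,"ay":0.0,"az":-45.0,"grip":0.0},
    {"x":0.12,"y":-0.364,"z":0.0,"ax":0.0,"ay":0.0,"az":-45.0,"grip":0.0},
    {"x":0.12,"y":-0.364,"z":0.0,"ax":0.0,"ay":0.0,"az":-45.0,"grip":0.0},
    {"x":0.191,"y":-0.827,"z":0.0,"ax":0.0,"ay":0.0,"az":-88.0,"grip":0.0},
    {"x":0.191,"y":-0.827,"z":0.0,"ax":0.0,"ay":0.0,"az":-88.0,"grip":0.0},
    {"x":0.191,"y":-0.827,"z":0.0,"ax":0.0,"ay":0.0,"az":-88.0,"grip":0.0},
    {"x":0.191,"y":-0.827,"z":0.0,"ax":0.0,"ay":0.0,"az":-88.0,"grip":0.0},
    {"x":0.191,"y":-0.827,"z":0.0,"ax":0.0,"ay":0.0,"az":-88.0,"grip":0.0},
    {"x":0.191,"y":-0.827,"z":0.0,"ax":0.0,"ay":0.0,"az":-88.0,"grip":0.0},
    {"x":0.191,"y":-0.827,"z":0.0,"ax":0.0,"ay":0.0,"az":-88.0,"grip":0.0},
    {"x":0.191,"y":-0.827,"z":0.0,"ax":0.0,"ay":0.0,"az":-88.0,"grip":0.0},
    {"x":0.191,"y":-0.827,"z":0.0,"ax":0.0,"ay":0.0,"az":-88.0,"grip":0.0},
    {"x":0.191,"y":-0.827,"z":0.0,"ax":0.0,"ay":0.0,"az":-88.0,"grip":0.0},
    {"x":0.191,"y":-0.827,"z":0.0,"ax":0.0,"ay":0.0,"az":-88.0,"grip":0.0}
  ]
}}

```text
clock: 3.75
ee_pos: [514.0, -360.5, 230.9]
tool_rot: [0.925, 0.379, -0.0, -0.001]
wrist_force: [0.2, 0.2, 0.2]
width: 1.0
finger_force: 0.0
```

```bash
python3 -c "
from h import *
tool(); save('top','t1'); print(circ())"
```

```text
t 3.8 tcp [ 514.  -360.5  230.9] ytool deg -45.4 zt [-0.  0. -1.] w 1.0 F [0.2 0.2 0.2] ff 0.0 q [ 0.04  0.5   0.71  1.7  -0.36  1.09  0.07]
[(0.66, array([ 611.9, -278. ]), 69.0)]
```

View pics/t1.png

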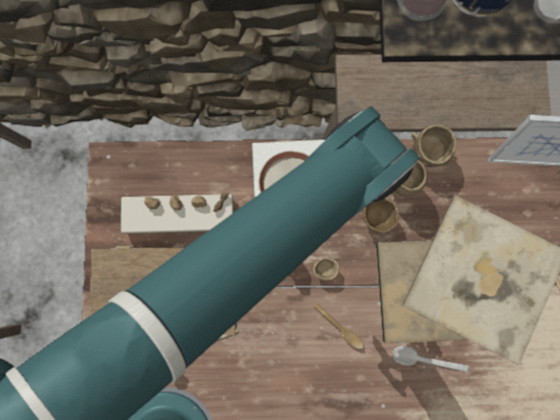

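Call:
{"name": "jog_arm", "arguments": {
  "commands": [
    {"x":0.0,"y":0.0,"z":-0.12,"ax":0.0,"ay":0.0,"az":0.0,"grip":0.0},
    {"x":0.0,"y":0.0,"z":-0.2,"ax":0.0,"ay":0.0,"az":0.0,"grip":0.0},
    {"x":0.0,"y":0.0,"z":-0.225,"ax":0.0,"ay":0.0,"az":0.0,"grip":0.0},
    {"x":0.0,"y":0.0,"z":-0.225,"ax":0.0,"ay":0.0,"az":0.0,"grip":0.0},
    {"x":0.007,"y":0.0065,"z":-0.225,"ax":0.0,"ay":0.0,"az":0.0,"grip":0.0},
    {"x":0.014,"y":0.013,"z":-0.225,"ax":0.0,"ay":0.0,"az":0.0,"grip":0.0},
    {"x":0.021,"y":0.0195,"z":-0.225,"ax":0.0,"ay":0.0,"az":0.0,"grip":0.0},
    {"x":0.028,"y":0.026,"z":-0.225,"ax":0.0,"ay":0.0,"az":0.0,"grip":0.0},
    {"x":0.035,"y":0.0325,"z":-0.225,"ax":0.0,"ay":0.0,"az":0.0,"grip":0.0},
    {"x":0.042,"y":0.039,"z":-0.225,"ax":0.0,"ay":0.0,"az":0.0,"grip":0.0},
    {"x":0.049,"y":0.0455,"z":-0.225,"ax":0.0,"ay":0.0,"az":0.0,"grip":0.0},
    {"x":0.056,"y":0.052,"z":-0.225,"ax":0.0,"ay":0.0,"az":0.0,"grip":0.0},
    {"x":0.063,"y":0.058,"z":-0.225,"ax":0.0,"ay":0.0,"az":0.0,"grip":0.0},
    {"x":0.067,"y":0.0615,"z":-0.225,"ax":0.0,"ay":0.0,"az":0.0,"grip":0.0},
    {"x":0.067,"y":0.0615,"z":-0.225,"ax":0.0,"ay":0.0,"az":0.0,"grip":0.0}
  ]
}}

```text
clock: 5.72
ee_pos: [581.6, -300.2, 7.0]
tool_rot: [0.925, 0.379, 0.0, 0.001]
wrist_force: [-1.1, -3.2, 1.9]
width: 0.999
finger_force: 1.7
```

```bash
python3 -c "
from h import *
tool(); save('side','s2'); save('top','t2'); print(circ(), [ (d['score'],d['extent']) for d in optics.boxes_of('side','saucer')])"
```

```text
t 5.7 tcp [ 581.6 -300.2    7. ] ytool deg -45.4 zt [ 0. -0. -1.] w 1.0 F [-1.1 -3.2  1.9] ff 1.7 q [ 0.04  0.82  0.54  1.74 -0.58  0.75  0.09]
[(0.51, array([ 687.7, -217.1]), 39.6)] [(0.86, [315.9, 207.1, 362.8, 229.0])]
```

View pics/s2.png

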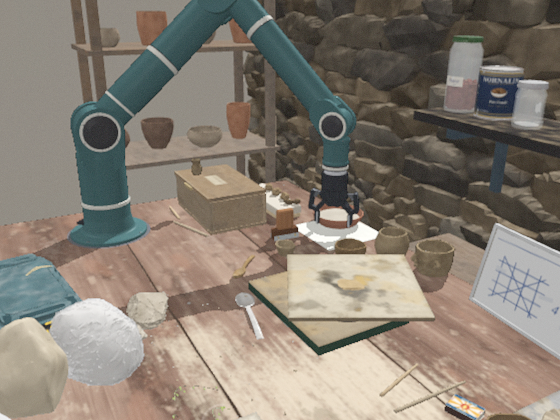

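Call:
{"name": "jog_arm", "arguments": {
  "commands": [
    {"x":-0.018,"y":-0.017,"z":0.0,"ax":0.0,"ay":0.0,"az":0.0,"grip":0.0},
    {"x":0.005,"y":-0.035,"z":0.0,"ax":0.0,"ay":0.0,"az":10.0,"grip":0.0},
    {"x":0.02,"y":-0.045,"z":0.0,"ax":0.0,"ay":0.0,"az":20.0,"grip":0.0},
    {"x":0.037,"y":-0.048,"z":0.0,"ax":0.0,"ay":0.0,"az":30.0,"grip":0.0},
    {"x":0.0545,"y":-0.047,"z":0.0,"ax":0.0,"ay":0.0,"az":40.0,"grip":0.0},
    {"x":0.0545,"y":-0.046,"z":0.0,"ax":0.0,"ay":0.0,"az":45.4,"grip":0.0},
    {"x":0.0545,"y":-0.035,"z":0.0,"ax":0.0,"ay":0.0,"az":45.4,"grip":0.0},
    {"x":0.0545,"y":-0.023,"z":0.0,"ax":0.0,"ay":0.0,"az":45.4,"grip":0.0},
    {"x":0.0545,"y":-0.011,"z":0.0,"ax":0.0,"ay":0.0,"az":45.4,"grip":0.0},
    {"x":0.0545,"y":0.001,"z":0.0,"ax":0.0,"ay":0.0,"az":45.4,"grip":0.0},
    {"x":0.0545,"y":0.014,"z":0.0,"ax":0.0,"ay":0.0,"az":45.4,"grip":0.0},
    {"x":0.0545,"y":0.027,"z":0.0,"ax":0.0,"ay":0.0,"az":45.4,"grip":0.0},
    {"x":0.0545,"y":0.04,"z":0.0,"ax":0.0,"ay":0.0,"az":45.4,"grip":0.0},
    {"x":0.0545,"y":0.053,"z":0.0,"ax":0.0,"ay":0.0,"az":45.4,"grip":0.0},
    {"x":0.0545,"y":0.066,"z":0.0,"ax":0.0,"ay":0.0,"az":45.4,"grip":0.0},
    {"x":0.0545,"y":0.079,"z":0.0,"ax":0.0,"ay":0.0,"az":45.4,"grip":0.0},
    {"x":0.0545,"y":0.092,"z":0.0,"ax":0.0,"ay":0.0,"az":45.4,"grip":0.0},
    {"x":0.0545,"y":0.105,"z":0.0,"ax":0.0,"ay":0.0,"az":45.4,"grip":0.0},
    {"x":0.0545,"y":0.105,"z":0.0,"ax":0.0,"ay":0.0,"az":45.4,"grip":0.0}
  ]
}}

```text
clock: 8.3
ee_pos: [635.8, -192.6, 6.3]
tool_rot: [0.707, 0.708, 0.0, -0.001]
wrist_force: [0.7, -0.3, -0.1]
width: 1.001
finger_force: 0.0
```

```bash
python3 -c "
from h import *
tool(); save('side','s3'); i=save('top','t3'); print(circ(), [ (d['score'],d['extent']) for d in optics.boxes_of('side','saucer')])
j=optics.grab_frame('side'); save('','c3',np.hstack([cv2.resize(i[130:260,110:350],(400,217)),cv2.resize(j[160:265,240:400],(331,217))]))"
```

```text
t 8.3 tcp [ 635.8 -192.6    6.3] ytool deg 0.1 zt [-0.  0. -1.] w 1.0 F [ 0.7 -0.3 -0.1] ff 0.0 q [-0.01  0.79  0.36  1.7  -0.39  0.72  0.55]
[(0.58, array([ 592.9, -131.7]), 50.6)] [(0.65, [290.5, 193.5, 340.0, 216.6])]
```

View pics/c3.png

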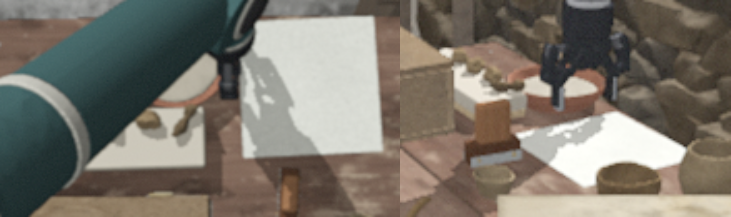

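Call:
{"name": "jog_arm", "arguments": {
  "commands": [
    {"x":0.0,"y":0.012,"z":0.0,"ax":0.0,"ay":0.0,"az":0.0,"grip":0.0},
    {"x":0.0,"y":0.024,"z":0.0,"ax":0.0,"ay":0.0,"az":0.0,"grip":0.0},
    {"x":0.0,"y":0.036,"z":0.0,"ax":0.0,"ay":0.0,"az":0.0,"grip":0.0},
    {"x":0.0,"y":0.048,"z":0.0,"ax":0.0,"ay":0.0,"az":0.0,"grip":0.0},
    {"x":-0.001,"y":0.06,"z":0.0,"ax":0.0,"ay":0.0,"az":0.0,"grip":0.0},
    {"x":-0.002,"y":0.07,"z":0.0,"ax":0.0,"ay":0.0,"az":0.0,"grip":0.0},
    {"x":-0.002,"y":0.078,"z":0.0,"ax":0.0,"ay":0.0,"az":0.0,"grip":0.0},
    {"x":-0.002,"y":0.078,"z":0.0,"ax":0.0,"ay":0.0,"az":0.0,"grip":0.0},
    {"x":0.0,"y":0.03,"z":0.0,"ax":0.0,"ay":0.0,"az":0.0,"grip":0.0},
    {"x":0.0,"y":0.0,"z":0.06,"ax":0.0,"ay":0.0,"az":0.0,"grip":0.0},
    {"x":0.0,"y":-0.03,"z":0.12,"ax":0.0,"ay":0.0,"az":-10.0,"grip":0.0},
    {"x":-0.04,"y":-0.05,"z":0.17,"ax":0.0,"ay":0.0,"az":-20.0,"grip":0.0},
    {"x":-0.1,"y":-0.06,"z":0.19,"ax":0.0,"ay":0.0,"az":-30.0,"grip":0.0},
    {"x":-0.16,"y":-0.07,"z":0.194,"ax":0.0,"ay":0.0,"az":-40.0,"grip":0.0},
    {"x":-0.2,"y":-0.08,"z":0.194,"ax":0.0,"ay":0.0,"az":-50.0,"grip":0.0},
    {"x":-0.2,"y":-0.08,"z":0.194,"ax":0.0,"ay":0.0,"az":-61.0,"grip":0.0},
    {"x":-0.2,"y":-0.08,"z":0.194,"ax":0.0,"ay":0.0,"az":-72.0,"grip":0.0},
    {"x":-0.2,"y":-0.08,"z":0.194,"ax":0.0,"ay":0.0,"az":-83.0,"grip":0.0},
    {"x":-0.2,"y":-0.08,"z":0.194,"ax":0.0,"ay":0.0,"az":-93.0,"grip":0.0},
    {"x":-0.2,"y":-0.08,"z":0.194,"ax":0.0,"ay":0.0,"az":-93.0,"grip":0.0}
  ]
}}

```text
clock: 11.05
ee_pos: [435.4, -274.0, 199.9]
tool_rot: [1.0, -0.025, -0.001, -0.0]
wrist_force: [-0.0, -0.2, 0.0]
width: 1.0
finger_force: 0.0
```

```bash
python3 -c "
from h import *
tool(); i=save('top','t4'); print(circ())
save('','c4',cv2.resize(i[130:290,90:350],(780,480)))"
```

```text
t 11.1 tcp [ 435.4 -274.   199.9] ytool deg -92.9 zt [-0.  0. -1.] w 1.0 F [-0.  -0.2  0. ] ff 0.0 q [-0.26  0.38  0.94  2.01 -0.38  0.94 -0.75]
[(0.93, array([634.4, -41.2]), 78.6), (0.34, array([ 594.3, -567.3]), 50.8)]
```

View pics/c4.png

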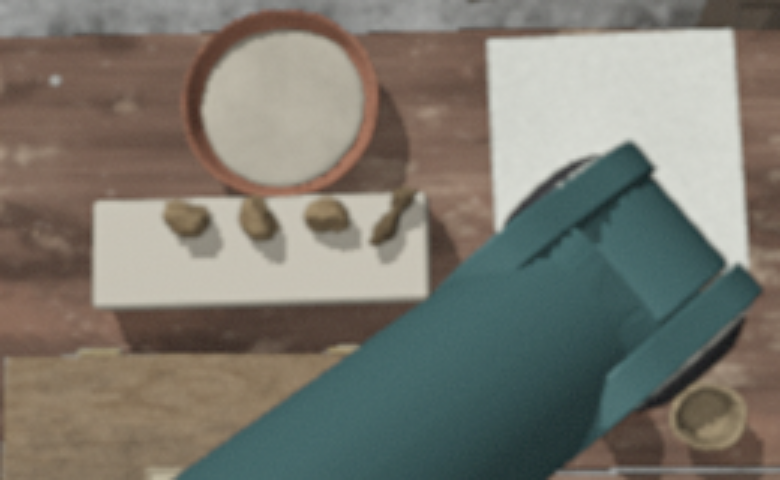

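Call:
{"name": "jog_arm", "arguments": {
  "commands": [
    {"x":0.05,"y":0.02,"z":0.0,"ax":0.0,"ay":0.0,"az":-10.0,"grip":0.0},
    {"x":0.1,"y":0.05,"z":0.0,"ax":0.0,"ay":0.0,"az":-20.0,"grip":0.0},
    {"x":0.15,"y":0.08,"z":0.0,"ax":0.0,"ay":0.0,"az":-31.0,"grip":0.0},
    {"x":0.2,"y":0.1,"z":0.0,"ax":0.0,"ay":0.0,"az":-42.0,"grip":0.0},
    {"x":0.229,"y":0.124,"z":-0.03,"ax":0.0,"ay":0.0,"az":-52.0,"grip":0.0},
    {"x":0.229,"y":0.124,"z":-0.08,"ax":0.0,"ay":0.0,"az":-62.0,"grip":0.0},
    {"x":0.229,"y":0.124,"z":-0.14,"ax":0.0,"ay":0.0,"az":-67.0,"grip":0.0},
    {"x":0.229,"y":0.124,"z":-0.194,"ax":0.0,"ay":0.0,"az":-67.0,"grip":0.0},
    {"x":0.229,"y":0.134,"z":-0.194,"ax":0.0,"ay":0.0,"az":-67.0,"grip":0.0},
    {"x":0.229,"y":0.144,"z":-0.194,"ax":0.0,"ay":0.0,"az":-67.0,"grip":0.0},
    {"x":0.228,"y":0.154,"z":-0.194,"ax":0.0,"ay":0.0,"az":-67.0,"grip":0.0},
    {"x":0.226,"y":0.163,"z":-0.194,"ax":0.0,"ay":0.0,"az":-67.0,"grip":0.0},
    {"x":0.224,"y":0.17,"z":-0.194,"ax":0.0,"ay":0.0,"az":-67.0,"grip":0.0},
    {"x":0.223,"y":0.175,"z":-0.194,"ax":0.0,"ay":0.0,"az":-67.0,"grip":0.0},
    {"x":0.223,"y":0.175,"z":-0.194,"ax":0.0,"ay":0.0,"az":-67.0,"grip":0.0},
    {"x":0.23,"y":0.145,"z":-0.194,"ax":0.0,"ay":0.0,"az":-67.0,"grip":0.0},
    {"x":0.23,"y":0.125,"z":-0.14,"ax":0.0,"ay":0.0,"az":-67.0,"grip":0.0},
    {"x":0.22,"y":0.09,"z":-0.08,"ax":0.0,"ay":0.0,"az":-60.0,"grip":0.0},
    {"x":0.2,"y":0.06,"z":-0.02,"ax":0.0,"ay":0.0,"az":-50.0,"grip":0.0}
  ]
}}

```text
clock: 13.52
ee_pos: [639.5, -207.7, 167.9]
tool_rot: [0.896, -0.444, -0.001, -0.001]
wrist_force: [0.4, 0.0, 0.3]
width: 1.002
finger_force: 0.0
```

Call:
{"name": "jog_arm", "arguments": {
  "commands": [
    {"x":-0.05,"y":-0.02,"z":0.02,"ax":0.0,"ay":0.0,"az":10.0,"grip":0.0},
    {"x":-0.1,"y":-0.03,"z":0.02,"ax":0.0,"ay":0.0,"az":20.0,"grip":0.0},
    {"x":-0.15,"y":-0.05,"z":0.02,"ax":0.0,"ay":0.0,"az":30.0,"grip":0.0},
    {"x":-0.2,"y":-0.06,"z":0.02,"ax":0.0,"ay":0.0,"az":40.0,"grip":0.0},
    {"x":-0.2,"y":-0.06,"z":0.02,"ax":0.0,"ay":0.0,"az":50.0,"grip":0.0},
    {"x":-0.2,"y":-0.06,"z":0.02,"ax":0.0,"ay":0.0,"az":50.0,"grip":0.0},
    {"x":-0.2,"y":-0.06,"z":0.02,"ax":0.0,"ay":0.0,"az":50.0,"grip":0.0}
  ]
}}

```text
clock: 14.4
ee_pos: [440.2, -267.6, 187.2]
tool_rot: [1.0, -0.027, -0.0, -0.0]
wrist_force: [0.9, -0.0, 0.8]
width: 0.999
finger_force: 0.0
```

```bash
python3 -c "
from h import *
tool(); i=save('top','t5'); print(circ())
for d in optics.outline_of('top','slab')[:1]:
    r=cv2.minAreaRect(cv2.findNonZero(d['region'].astype(np.uint8))); print([at('top',*p,37).tolist() for p in cv2.boxPoints(r)])
j=save('side','s5'); print([(round(d['score'],2),d['extent']) for d in optics.boxes_of('side','scraper')])
"
```

```text
t 14.4 tcp [ 440.2 -267.6  187.2] ytool deg -93.1 zt [-0.  0. -1.] w 1.0 F [ 0.9 -0.   0.8] ff 0.0 q [-0.27  0.4   0.94  2.02 -0.41  0.92 -0.74]
[(0.96, array([632. , -30.6]), 78.5), (0.5, array([ 383.5, -372. ]), 29.2)]
[[552.8, 101.0], [559.1, -156.2], [474.7, -159.0], [468.6, 95.7]]
[(0.93, [268.5, 205.9, 298.2, 241.6])]
```

Call:
{"name": "jog_arm", "arguments": {
  "commands": [
    {"x":-0.005,"y":-0.0065,"z":-0.06,"ax":0.0,"ay":0.0,"az":0.0,"grip":0.0},
    {"x":-0.005,"y":-0.0065,"z":-0.11,"ax":0.0,"ay":0.0,"az":0.0,"grip":0.0},
    {"x":-0.005,"y":-0.0065,"z":-0.145,"ax":0.0,"ay":0.0,"az":0.0,"grip":0.0},
    {"x":-0.005,"y":-0.0065,"z":-0.145,"ax":0.0,"ay":0.0,"az":0.0,"grip":0.0},
    {"x":-0.005,"y":-0.0065,"z":-0.145,"ax":0.0,"ay":0.0,"az":0.0,"grip":0.5},
    {"x":-0.005,"y":-0.0065,"z":-0.145,"ax":0.0,"ay":0.0,"az":0.0,"grip":0.7},
    {"x":-0.005,"y":-0.0065,"z":-0.145,"ax":0.0,"ay":0.0,"az":0.0,"grip":1.0},
    {"x":-0.005,"y":-0.0065,"z":-0.145,"ax":0.0,"ay":0.0,"az":0.0,"grip":1.0},
    {"x":-0.005,"y":-0.0065,"z":-0.145,"ax":0.0,"ay":0.0,"az":0.0,"grip":1.0},
    {"x":-0.005,"y":-0.0065,"z":-0.145,"ax":0.0,"ay":0.0,"az":0.0,"grip":1.0},
    {"x":-0.005,"y":-0.0065,"z":-0.145,"ax":0.0,"ay":0.0,"az":0.0,"grip":1.0},
    {"x":-0.005,"y":-0.0065,"z":-0.145,"ax":0.0,"ay":0.0,"az":0.0,"grip":1.0}
  ],
  "squeeze": 70
}}

```text
clock: 16.15
ee_pos: [435.4, -274.9, 43.4]
tool_rot: [1.0, -0.026, 0.001, -0.0]
wrist_force: [-0.3, 0.7, 6.6]
width: 0.25
finger_force: 69.1
```

```bash
python3 -c "
from h import *
tool(); j=save('side','s6'); save('','c6',cv2.resize(j[150:270,240:400],(640,480)))
"
```

```text
t 16.1 tcp [ 435.4 -274.9   43.4] ytool deg -93.0 zt [ 0.  0. -1.] w 0.25 F [-0.3  0.7  6.6] ff 69.1 q [-0.06  0.63  0.71  2.09 -0.68  0.66 -0.51]
```

View pics/c6.png

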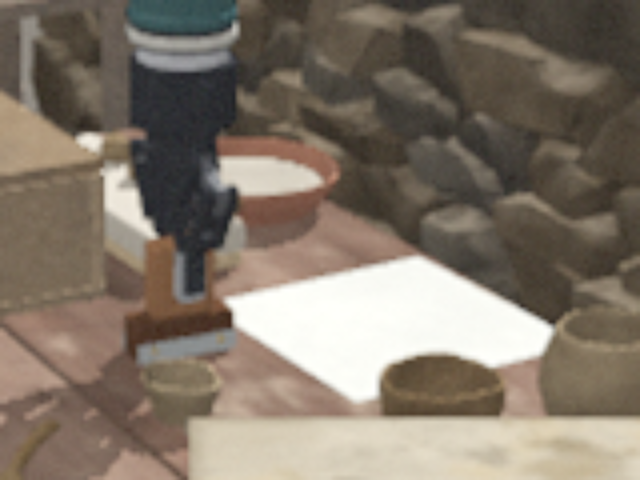

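Call:
{"name": "jog_arm", "arguments": {
  "commands": [
    {"x":0.0,"y":0.0,"z":0.05,"ax":0.0,"ay":0.0,"az":0.0,"grip":1.0},
    {"x":0.0,"y":0.0,"z":0.108,"ax":0.0,"ay":0.0,"az":0.0,"grip":1.0},
    {"x":0.05,"y":0.02,"z":0.12,"ax":0.0,"ay":0.0,"az":10.0,"grip":1.0},
    {"x":0.1,"y":0.05,"z":0.12,"ax":0.0,"ay":0.0,"az":20.0,"grip":1.0},
    {"x":0.15,"y":0.08,"z":0.12,"ax":0.0,"ay":0.0,"az":30.0,"grip":1.0},
    {"x":0.15,"y":0.12,"z":0.12,"ax":0.0,"ay":0.0,"az":40.0,"grip":1.0},
    {"x":0.15,"y":0.16,"z":0.12,"ax":0.0,"ay":0.0,"az":50.0,"grip":1.0},
    {"x":0.15,"y":0.2,"z":0.12,"ax":0.0,"ay":0.0,"az":60.0,"grip":1.0},
    {"x":0.15,"y":0.24,"z":0.12,"ax":0.0,"ay":0.0,"az":70.0,"grip":1.0},
    {"x":0.15,"y":0.26,"z":0.12,"ax":0.0,"ay":0.0,"az":80.0,"grip":1.0},
    {"x":0.15,"y":0.283,"z":0.12,"ax":0.0,"ay":0.0,"az":90.0,"grip":1.0},
    {"x":0.15,"y":0.283,"z":0.12,"ax":0.0,"ay":0.0,"az":94.0,"grip":1.0},
    {"x":0.15,"y":0.283,"z":0.12,"ax":0.0,"ay":0.0,"az":94.0,"grip":1.0}
  ]
}}

```text
clock: 17.82
ee_pos: [584.0, 8.2, 162.1]
tool_rot: [0.701, 0.713, -0.0, -0.0]
wrist_force: [0.4, -0.7, -3.0]
width: 0.248
finger_force: 69.9
```

```bash
python3 -c "
from h import *
tool(); i=save('top','t7');print(circ()); j=save('side','s7'); save('','c7',np.hstack([cv2.resize(i[130:250,100:260],(400,300)),cv2.resize(j[130:250,220:380],(400,300))]))
"
```

```text
t 17.8 tcp [584.    8.2 162.1] ytool deg 0.9 zt [-0. -0. -1.] w 0.25 F [ 0.4 -0.7 -3. ] ff 69.9 q [-0.41  0.46  0.43  1.85 -0.24  0.89  0.16]
[(0.65, array([632.5, -31.6]), 77.7)]
```

View pics/c7.png

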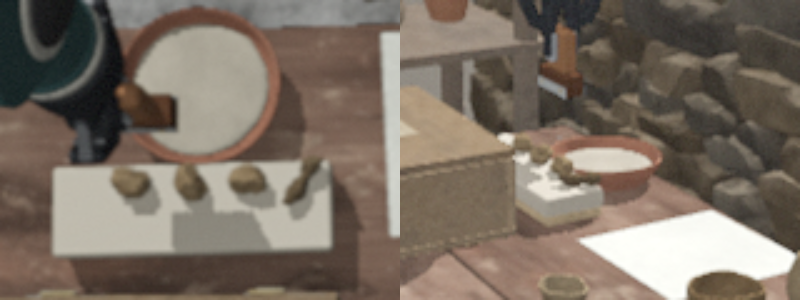

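Call:
{"name": "jog_arm", "arguments": {
  "commands": [
    {"x":0.001,"y":0.002,"z":-0.05,"ax":0.0,"ay":0.0,"az":0.0,"grip":1.0},
    {"x":0.001,"y":0.002,"z":-0.0795,"ax":0.0,"ay":0.0,"az":0.0,"grip":1.0},
    {"x":0.0,"y":0.002,"z":-0.0795,"ax":0.0,"ay":0.0,"az":0.0,"grip":1.0},
    {"x":-0.01,"y":0.002,"z":-0.0795,"ax":0.0,"ay":0.0,"az":0.0,"grip":1.0},
    {"x":-0.02,"y":0.002,"z":-0.0795,"ax":0.0,"ay":0.0,"az":0.0,"grip":1.0},
    {"x":-0.03,"y":0.002,"z":-0.0795,"ax":0.0,"ay":0.0,"az":0.0,"grip":1.0},
    {"x":-0.036,"y":0.002,"z":-0.0795,"ax":0.0,"ay":0.0,"az":0.0,"grip":1.0},
    {"x":-0.036,"y":0.002,"z":-0.0795,"ax":0.0,"ay":0.0,"az":0.0,"grip":1.0},
    {"x":-0.02,"y":0.002,"z":-0.0795,"ax":0.0,"ay":0.0,"az":0.0,"grip":1.0},
    {"x":0.001,"y":0.0,"z":-0.035,"ax":0.0,"ay":0.0,"az":0.0,"grip":1.0},
    {"x":0.001,"y":-0.06,"z":-0.03,"ax":0.0,"ay":0.0,"az":0.0,"grip":1.0},
    {"x":0.001,"y":-0.109,"z":-0.03,"ax":0.0,"ay":0.0,"az":0.0,"grip":1.0},
    {"x":0.001,"y":-0.109,"z":-0.0795,"ax":0.0,"ay":0.0,"az":0.0,"grip":1.0},
    {"x":-0.005,"y":-0.109,"z":-0.0795,"ax":0.0,"ay":0.0,"az":0.0,"grip":1.0},
    {"x":-0.015,"y":-0.109,"z":-0.0795,"ax":0.0,"ay":0.0,"az":0.0,"grip":1.0},
    {"x":-0.025,"y":-0.109,"z":-0.0795,"ax":0.0,"ay":0.0,"az":0.0,"grip":1.0},
    {"x":-0.036,"y":-0.109,"z":-0.0795,"ax":0.0,"ay":0.0,"az":0.0,"grip":1.0},
    {"x":-0.036,"y":-0.109,"z":-0.0795,"ax":0.0,"ay":0.0,"az":0.0,"grip":1.0},
    {"x":-0.02,"y":-0.109,"z":-0.0795,"ax":0.0,"ay":0.0,"az":0.0,"grip":1.0},
    {"x":0.0,"y":-0.109,"z":0.0,"ax":0.0,"ay":0.0,"az":0.0,"grip":1.0}
  ]
}}

```text
clock: 20.48
ee_pos: [577.0, -99.7, 140.1]
tool_rot: [0.701, 0.713, -0.003, -0.004]
wrist_force: [1.8, 1.0, -3.8]
width: 0.254
finger_force: 69.8
```

Call:
{"name": "jog_arm", "arguments": {
  "commands": [
    {"x":0.0,"y":-0.05,"z":0.04,"ax":0.0,"ay":0.0,"az":-10.0,"grip":1.0},
    {"x":0.0,"y":-0.1,"z":0.06,"ax":0.0,"ay":0.0,"az":-20.0,"grip":1.0},
    {"x":-0.03,"y":-0.13,"z":0.06,"ax":0.0,"ay":0.0,"az":-30.0,"grip":1.0},
    {"x":-0.05,"y":-0.13,"z":0.06,"ax":0.0,"ay":0.0,"az":-40.0,"grip":1.0},
    {"x":-0.06,"y":-0.13,"z":0.06,"ax":0.0,"ay":0.0,"az":-50.0,"grip":1.0},
    {"x":-0.06,"y":-0.13,"z":0.06,"ax":0.0,"ay":0.0,"az":-60.0,"grip":1.0},
    {"x":-0.06,"y":-0.13,"z":0.06,"ax":0.0,"ay":0.0,"az":-70.0,"grip":1.0}
  ]
}}

```text
clock: 21.35
ee_pos: [520.0, -230.6, 203.9]
tool_rot: [0.984, 0.179, 0.0, -0.0]
wrist_force: [0.7, -0.2, -2.8]
width: 0.247
finger_force: 69.9
```

```bash
cat >> h.py <<'E'
def scraps(z=48):
    for n in('scrap0','scrap4'):
        for d in optics.boxes_of('top',n)[:8]:
            e=d['extent']; print(n,round(d['score'],2),'c',at('top',(e[0]+e[2])/2,(e[1]+e[3])/2,z),'lo',at('top',e[2],e[3],z),'hi',at('top',e[0],e[1],z))
E
python3 -c "
from h import *
tool(); i=save('top','t8');print(circ()); scraps(); save('','c8',cv2.resize(i[130:250,100:260],(640,480)))
"
```

```text
t 21.4 tcp [ 520.  -230.6  203.9] ytool deg -69.3 zt [ 0.  0. -1.] w 0.25 F [ 0.7 -0.2 -2.8] ff 69.9 q [-0.26  0.44  0.8   1.87 -0.38  0.99 -0.5 ]
[(0.83, array([635.5, -31.6]), 77.1)]
```

View pics/c8.png

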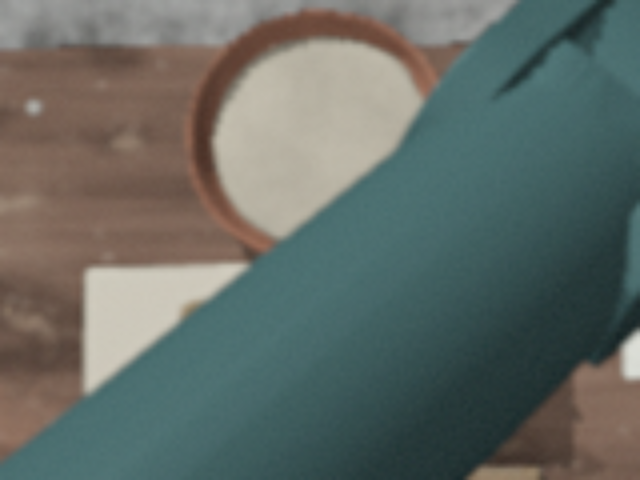

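Call:
{"name": "jog_arm", "arguments": {
  "commands": [
    {"x":-0.05,"y":-0.03,"z":0.0,"ax":0.0,"ay":0.0,"az":-10.0,"grip":1.0},
    {"x":-0.08,"y":-0.07,"z":0.0,"ax":0.0,"ay":0.0,"az":-20.0,"grip":1.0},
    {"x":-0.08,"y":-0.07,"z":0.0,"ax":0.0,"ay":0.0,"az":-23.0,"grip":1.0}
  ]
}}

```text
clock: 21.92
ee_pos: [436.7, -304.5, 204.2]
tool_rot: [1.0, -0.021, 0.0, 0.001]
wrist_force: [1.6, 1.2, -2.7]
width: 0.251
finger_force: 70.1
```

```bash
python3 -c "
from h import *
tool(); i=save('top','t9');print(circ()); scraps(); save('','c9',cv2.resize(i[130:250,100:260],(640,480)))
"
```

```text
t 21.9 tcp [ 436.7 -304.5  204.2] ytool deg -92.4 zt [ 0. -0. -1.] w 0.25 F [ 1.6  1.2 -2.7] ff 70.1 q [-0.2   0.41  0.94  1.96 -0.4   0.97 -0.68]
[(0.68, array([ 380. , -374.2]), 27.4), (0.64, array([633.3, -31.5]), 79.2)]
scrap0 0.64 c [517.1 -82.8] lo [ 501.2 -102.9] hi [533.1 -62.6]
scrap0 0.63 c [ 512.4 -126.3] lo [ 497.5 -152.2] hi [ 527.3 -100.3]
scrap0 0.61 c [519.8  24.7] lo [504.9   5.9] hi [534.6  43.6]
scrap0 0.52 c [514.5 -29.3] lo [500.9 -42.7] hi [528.2 -15.8]
scrap4 0.64 c [517.1 -82.8] lo [ 501.2 -102.9] hi [533.1 -62.6]
scrap4 0.63 c [ 512.4 -126.3] lo [ 497.5 -152.2] hi [ 527.3 -100.3]
scrap4 0.61 c [519.8  24.7] lo [504.9   5.9] hi [534.6  43.6]
scrap4 0.52 c [514.5 -29.3] lo [500.9 -42.7] hi [528.2 -15.8]
```

View pics/c9.png

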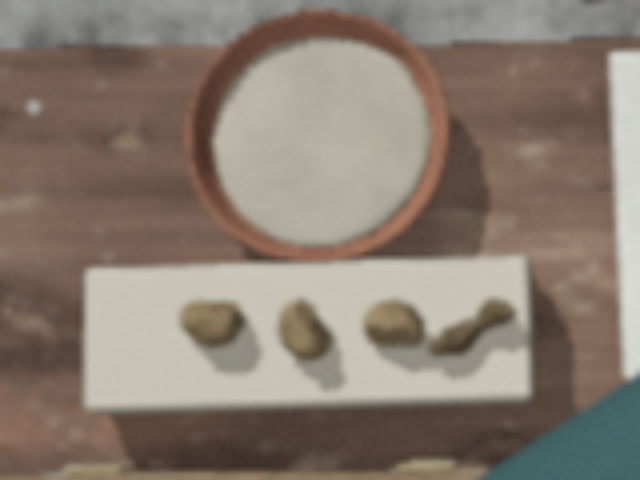

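Call:
{"name": "jog_arm", "arguments": {
  "commands": [
    {"x":0.05,"y":0.04,"z":0.0,"ax":0.0,"ay":0.0,"az":2.0,"grip":1.0},
    {"x":0.083,"y":0.09,"z":0.0,"ax":0.0,"ay":0.0,"az":3.0,"grip":1.0},
    {"x":0.083,"y":0.15,"z":0.0,"ax":0.0,"ay":0.0,"az":3.0,"grip":1.0},
    {"x":0.083,"y":0.21,"z":0.0,"ax":0.0,"ay":0.0,"az":3.0,"grip":1.0},
    {"x":0.083,"y":0.27,"z":0.0,"ax":0.0,"ay":0.0,"az":3.0,"grip":1.0},
    {"x":0.083,"y":0.33,"z":0.0,"ax":0.0,"ay":0.0,"az":3.0,"grip":1.0},
    {"x":0.083,"y":0.374,"z":0.0,"ax":0.0,"ay":0.0,"az":3.0,"grip":1.0},
    {"x":0.083,"y":0.374,"z":-0.06,"ax":0.0,"ay":0.0,"az":3.0,"grip":1.0},
    {"x":0.083,"y":0.374,"z":-0.11,"ax":0.0,"ay":0.0,"az":3.0,"grip":1.0},
    {"x":0.083,"y":0.374,"z":-0.11,"ax":0.0,"ay":0.0,"az":3.0,"grip":1.0},
    {"x":0.083,"y":0.374,"z":-0.11,"ax":0.0,"ay":0.0,"az":3.0,"grip":1.0}
  ]
}}

```text
clock: 23.5
ee_pos: [524.2, 73.2, 95.0]
tool_rot: [1.0, 0.009, 0.001, -0.0]
wrist_force: [0.5, 0.2, -2.3]
width: 0.25
finger_force: 69.8
```

Call:
{"name": "jog_arm", "arguments": {
  "commands": [
    {"x":-0.004,"y":0.0,"z":-0.0125,"ax":0.0,"ay":0.0,"az":0.0,"grip":1.0},
    {"x":-0.004,"y":-0.01,"z":-0.0125,"ax":0.0,"ay":0.0,"az":0.0,"grip":1.0},
    {"x":-0.004,"y":-0.018,"z":-0.0125,"ax":0.0,"ay":0.0,"az":0.0,"grip":1.0},
    {"x":-0.004,"y":-0.026,"z":-0.0125,"ax":0.0,"ay":0.0,"az":0.0,"grip":1.0},
    {"x":-0.004,"y":-0.034,"z":-0.0125,"ax":0.0,"ay":0.0,"az":0.0,"grip":1.0},
    {"x":-0.004,"y":-0.042,"z":-0.0125,"ax":0.0,"ay":0.0,"az":0.0,"grip":1.0},
    {"x":-0.004,"y":-0.049,"z":-0.0125,"ax":0.0,"ay":0.0,"az":0.0,"grip":1.0},
    {"x":-0.004,"y":-0.049,"z":-0.0125,"ax":0.0,"ay":0.0,"az":0.0,"grip":1.0},
    {"x":-0.004,"y":-0.04,"z":-0.0125,"ax":0.0,"ay":0.0,"az":0.0,"grip":1.0},
    {"x":-0.004,"y":-0.03,"z":0.04,"ax":0.0,"ay":0.0,"az":0.0,"grip":1.0},
    {"x":-0.01,"y":-0.03,"z":0.08,"ax":0.0,"ay":0.0,"az":10.0,"grip":1.0},
    {"x":-0.02,"y":-0.03,"z":0.08,"ax":0.0,"ay":0.0,"az":20.0,"grip":1.0},
    {"x":-0.03,"y":-0.04,"z":0.08,"ax":0.0,"ay":0.0,"az":30.0,"grip":1.0},
    {"x":-0.035,"y":-0.05,"z":0.08,"ax":0.0,"ay":0.0,"az":40.0,"grip":1.0},
    {"x":-0.041,"y":-0.06,"z":0.08,"ax":0.0,"ay":0.0,"az":50.0,"grip":1.0},
    {"x":-0.041,"y":-0.07,"z":0.08,"ax":0.0,"ay":0.0,"az":60.0,"grip":1.0},
    {"x":-0.041,"y":-0.08,"z":0.08,"ax":0.0,"ay":0.0,"az":70.0,"grip":1.0},
    {"x":-0.041,"y":-0.091,"z":0.08,"ax":0.0,"ay":0.0,"az":80.0,"grip":1.0},
    {"x":-0.041,"y":-0.091,"z":0.08,"ax":0.0,"ay":0.0,"az":90.0,"grip":1.0},
    {"x":-0.041,"y":-0.091,"z":0.08,"ax":0.0,"ay":0.0,"az":90.0,"grip":1.0}
  ]
}}

```text
clock: 26.0
ee_pos: [481.7, -17.2, 173.4]
tool_rot: [0.702, 0.713, 0.0, -0.0]
wrist_force: [0.2, -0.4, -3.1]
width: 0.249
finger_force: 70.2
```

```bash
python3 -c "
from h import *
tool(); i=save('top','t10');print(circ()); scraps(); save('side','s10'); print([(round(d['score'],2),np.round(d['extent'])) for d in optics.boxes_of('side','scrap0')])
"
```

```text
t 26.0 tcp [481.7 -17.2 173.4] ytool deg 0.9 zt [-0.  0. -1.] w 0.25 F [ 0.2 -0.4 -3.1] ff 70.2 q [-0.5   0.28  0.55  2.09 -0.2   0.83  0.18]
[(0.87, array([633.6, -32.1]), 77.4)]
scrap0 0.7 c [524.8 -13.7] lo [516.6 -29.4] hi [533.   2.]
scrap0 0.66 c [ 514.6 -127.9] lo [ 501.2 -148.7] hi [ 527.9 -106.9]
scrap0 0.6 c [518.1 -80.5] lo [ 504.  -101.3] hi [532.2 -59.6]
scrap0 0.6 c [514.2 -42.4] lo [501.  -58.8] hi [527.4 -26. ]
scrap4 0.7 c [524.8 -13.7] lo [516.6 -29.4] hi [533.   2.]
scrap4 0.66 c [ 514.6 -127.9] lo [ 501.2 -148.7] hi [ 527.9 -106.9]
scrap4 0.6 c [518.1 -80.5] lo [ 504.  -101.3] hi [532.2 -59.6]
scrap4 0.6 c [514.2 -42.4] lo [501.  -58.8] hi [527.4 -26. ]
[(0.56, array([277., 199., 289., 205.])), (0.47, array([265., 191., 271., 197.])), (0.4, array([272., 191., 283., 204.]))]
```

Call:
{"name": "jog_arm", "arguments": {
  "commands": [
    {"x":0.0,"y":0.0025,"z":-0.05,"ax":0.0,"ay":0.0,"az":0.0,"grip":1.0},
    {"x":0.0,"y":0.0025,"z":-0.0908,"ax":0.0,"ay":0.0,"az":0.0,"grip":1.0},
    {"x":0.0,"y":0.0025,"z":-0.0908,"ax":0.0,"ay":0.0,"az":0.0,"grip":1.0},
    {"x":0.008,"y":0.0025,"z":-0.0908,"ax":0.0,"ay":0.0,"az":0.0,"grip":1.0},
    {"x":0.016,"y":0.0025,"z":-0.0908,"ax":0.0,"ay":0.0,"az":0.0,"grip":1.0},
    {"x":0.024,"y":0.0025,"z":-0.0908,"ax":0.0,"ay":0.0,"az":0.0,"grip":1.0},
    {"x":0.032,"y":0.0025,"z":-0.0908,"ax":0.0,"ay":0.0,"az":0.0,"grip":1.0},
    {"x":0.04,"y":0.0025,"z":-0.0908,"ax":0.0,"ay":0.0,"az":0.0,"grip":1.0},
    {"x":0.048,"y":0.0025,"z":-0.0908,"ax":0.0,"ay":0.0,"az":0.0,"grip":1.0},
    {"x":0.056,"y":0.0025,"z":-0.0908,"ax":0.0,"ay":0.0,"az":0.0,"grip":1.0},
    {"x":0.064,"y":0.0025,"z":-0.0908,"ax":0.0,"ay":0.0,"az":0.0,"grip":1.0},
    {"x":0.072,"y":0.0025,"z":-0.0908,"ax":0.0,"ay":0.0,"az":0.0,"grip":1.0},
    {"x":0.08,"y":0.0025,"z":-0.0908,"ax":0.0,"ay":0.0,"az":0.0,"grip":1.0},
    {"x":0.09,"y":0.0025,"z":-0.0905,"ax":0.0,"ay":0.0,"az":0.0,"grip":1.0},
    {"x":0.1,"y":0.0025,"z":-0.0905,"ax":0.0,"ay":0.0,"az":0.0,"grip":1.0},
    {"x":0.1,"y":0.0025,"z":-0.0905,"ax":0.0,"ay":0.0,"az":0.0,"grip":1.0},
    {"x":0.09,"y":0.0025,"z":-0.08,"ax":0.0,"ay":0.0,"az":0.0,"grip":1.0},
    {"x":0.08,"y":0.0025,"z":-0.04,"ax":0.0,"ay":0.0,"az":0.0,"grip":1.0},
    {"x":0.05,"y":-0.04,"z":0.0,"ax":0.0,"ay":0.0,"az":0.0,"grip":1.0}
  ]
}}

```text
clock: 28.68
ee_pos: [533.1, -52.9, 172.8]
tool_rot: [0.699, 0.715, 0.001, -0.0]
wrist_force: [0.3, -1.8, -1.5]
width: 0.249
finger_force: 70.4
```

Call:
{"name": "jog_arm", "arguments": {
  "commands": [
    {"x":-0.0,"y":-0.06,"z":0.02,"ax":0.0,"ay":0.0,"az":-10.0,"grip":1.0},
    {"x":-0.0,"y":-0.12,"z":0.02,"ax":0.0,"ay":0.0,"az":-20.0,"grip":1.0},
    {"x":0.0,"y":-0.18,"z":0.02,"ax":0.0,"ay":0.0,"az":-30.0,"grip":1.0},
    {"x":-0.03,"y":-0.24,"z":0.02,"ax":0.0,"ay":0.0,"az":-40.0,"grip":1.0},
    {"x":-0.08,"y":-0.25,"z":0.02,"ax":0.0,"ay":0.0,"az":-50.0,"grip":1.0},
    {"x":-0.08,"y":-0.25,"z":0.02,"ax":0.0,"ay":0.0,"az":-60.0,"grip":1.0},
    {"x":-0.08,"y":-0.25,"z":0.02,"ax":0.0,"ay":0.0,"az":-70.0,"grip":1.0},
    {"x":-0.08,"y":-0.25,"z":0.02,"ax":0.0,"ay":0.0,"az":-80.0,"grip":1.0},
    {"x":-0.08,"y":-0.25,"z":0.02,"ax":0.0,"ay":0.0,"az":-90.0,"grip":1.0}
  ]
}}

```text
clock: 29.8
ee_pos: [452.3, -305.0, 192.0]
tool_rot: [1.0, 0.005, 0.0, -0.001]
wrist_force: [0.0, 0.1, -3.7]
width: 0.25
finger_force: 70.8
```

```bash
python3 -c "
from h import *
tool(); i=save('top','t11');print(circ()); scraps(); save('','c11',cv2.resize(i[130:250,100:260],(640,480)))
"
```

```text
t 29.8 tcp [ 452.3 -305.   192. ] ytool deg -89.4 zt [ 0.  0. -1.] w 0.25 F [ 0.   0.1 -3.7] ff 70.8 q [-0.23  0.48  1.    1.94 -0.49  0.98 -0.56]
[(0.67, array([633.9, -31.9]), 79.1), (0.23, array([643.1, -49.8]), 15.2)]
scrap0 0.6 c [517.4 -79.4] lo [507.1 -98.3] hi [527.7 -60.3]
scrap0 0.52 c [633.2 -84.8] lo [620.4 -97.1] hi [646.  -72.4]
scrap0 0.49 c [ 515.1 -127.4] lo [ 504.2 -149.9] hi [ 526.1 -104.9]
scrap0 0.41 c [636. -53.] lo [622.4 -64.2] hi [649.7 -41.7]
scrap4 0.6 c [517.4 -79.4] lo [507.1 -98.3] hi [527.7 -60.3]
scrap4 0.52 c [633.2 -84.8] lo [620.4 -97.1] hi [646.  -72.4]
scrap4 0.49 c [ 515.1 -127.4] lo [ 504.2 -149.9] hi [ 526.1 -104.9]
scrap4 0.41 c [636. -53.] lo [622.4 -64.2] hi [649.7 -41.7]
```

View pics/c11.png

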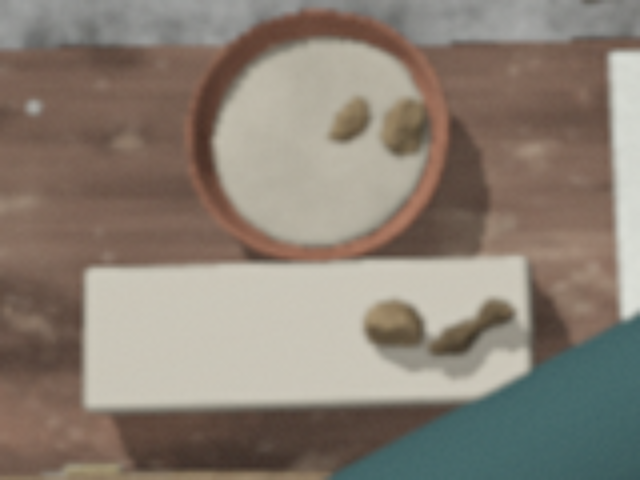

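Call:
{"name": "jog_arm", "arguments": {
  "commands": [
    {"x":0.034,"y":0.05,"z":0.0,"ax":0.0,"ay":0.0,"az":0.0,"grip":1.0},
    {"x":0.068,"y":0.09,"z":0.0,"ax":0.0,"ay":0.0,"az":0.0,"grip":1.0},
    {"x":0.068,"y":0.124,"z":-0.03,"ax":0.0,"ay":0.0,"az":0.0,"grip":1.0},
    {"x":0.068,"y":0.124,"z":-0.08,"ax":0.0,"ay":0.0,"az":0.0,"grip":1.0},
    {"x":0.068,"y":0.124,"z":-0.1085,"ax":0.0,"ay":0.0,"az":0.0,"grip":1.0},
    {"x":0.068,"y":0.132,"z":-0.1085,"ax":0.0,"ay":0.0,"az":0.0,"grip":1.0},
    {"x":0.068,"y":0.14,"z":-0.1088,"ax":0.0,"ay":0.0,"az":0.0,"grip":1.0},
    {"x":0.068,"y":0.148,"z":-0.109,"ax":0.0,"ay":0.0,"az":0.0,"grip":1.0},
    {"x":0.068,"y":0.156,"z":-0.109,"ax":0.0,"ay":0.0,"az":0.0,"grip":1.0},
    {"x":0.068,"y":0.164,"z":-0.109,"ax":0.0,"ay":0.0,"az":0.0,"grip":1.0},
    {"x":0.068,"y":0.172,"z":-0.109,"ax":0.0,"ay":0.0,"az":0.0,"grip":1.0},
    {"x":0.068,"y":0.18,"z":-0.109,"ax":0.0,"ay":0.0,"az":0.0,"grip":1.0},
    {"x":0.068,"y":0.188,"z":-0.109,"ax":0.0,"ay":0.0,"az":0.0,"grip":1.0},
    {"x":0.068,"y":0.196,"z":-0.109,"ax":0.0,"ay":0.0,"az":0.0,"grip":1.0},
    {"x":0.068,"y":0.204,"z":-0.109,"ax":0.0,"ay":0.0,"az":0.0,"grip":1.0},
    {"x":0.068,"y":0.212,"z":-0.109,"ax":0.0,"ay":0.0,"az":0.0,"grip":1.0},
    {"x":0.068,"y":0.218,"z":-0.109,"ax":0.0,"ay":0.0,"az":0.0,"grip":1.0},
    {"x":0.068,"y":0.218,"z":-0.109,"ax":0.0,"ay":0.0,"az":0.0,"grip":1.0},
    {"x":0.068,"y":0.21,"z":-0.109,"ax":0.0,"ay":0.0,"az":0.0,"grip":1.0},
    {"x":0.068,"y":0.2,"z":-0.06,"ax":0.0,"ay":0.0,"az":0.0,"grip":1.0}
  ]
}}

```text
clock: 32.5
ee_pos: [518.9, -106.0, 129.7]
tool_rot: [1.0, 0.008, -0.003, 0.0]
wrist_force: [0.7, 0.5, -2.2]
width: 0.249
finger_force: 70.7
```

Call:
{"name": "jog_arm", "arguments": {
  "commands": [
    {"x":0.0,"y":0.0,"z":0.05,"ax":0.0,"ay":0.0,"az":10.0,"grip":1.0},
    {"x":-0.01,"y":0.02,"z":0.05,"ax":0.0,"ay":0.0,"az":20.0,"grip":1.0},
    {"x":-0.02,"y":0.04,"z":0.05,"ax":0.0,"ay":0.0,"az":30.0,"grip":1.0},
    {"x":-0.03,"y":0.06,"z":0.05,"ax":0.0,"ay":0.0,"az":40.0,"grip":1.0},
    {"x":-0.038,"y":0.075,"z":0.05,"ax":0.0,"ay":0.0,"az":50.0,"grip":1.0},
    {"x":-0.038,"y":0.075,"z":0.05,"ax":0.0,"ay":0.0,"az":60.0,"grip":1.0},
    {"x":-0.038,"y":0.075,"z":0.05,"ax":0.0,"ay":0.0,"az":70.0,"grip":1.0},
    {"x":-0.038,"y":0.075,"z":0.05,"ax":0.0,"ay":0.0,"az":80.0,"grip":1.0},
    {"x":-0.038,"y":0.075,"z":0.05,"ax":0.0,"ay":0.0,"az":90.0,"grip":1.0},
    {"x":-0.038,"y":0.075,"z":0.05,"ax":0.0,"ay":0.0,"az":90.0,"grip":1.0}
  ]
}}

```text
clock: 33.75
ee_pos: [483.1, -31.9, 181.6]
tool_rot: [0.702, 0.712, 0.0, 0.0]
wrist_force: [0.9, -1.3, -2.3]
width: 0.249
finger_force: 70.9
```

```bash
python3 -c "
from h import *
tool(); i=save('top','t12');print(circ()); scraps()
"
```

```text
t 33.8 tcp [483.1 -31.9 181.6] ytool deg 0.7 zt [ 0.  0. -1.] w 0.25 F [ 0.9 -1.3 -2.3] ff 70.9 q [-0.57  0.28  0.67  2.08 -0.23  0.85  0.25]
[(0.31, array([ 589.6, -305.8]), 134.7)]
scrap0 0.69 c [634.2 -84.5] lo [622.1 -97.8] hi [646.3 -71.2]
scrap0 0.55 c [526.4 -40.2] lo [518.2 -56.3] hi [534.6 -24. ]
scrap0 0.55 c [505.3 -66.3] lo [483.5 -76.4] hi [527.3 -56.2]
scrap0 0.48 c [636.5 -53.3] lo [624.3 -67.5] hi [648.8 -39.1]
scrap4 0.69 c [634.2 -84.5] lo [622.1 -97.8] hi [646.3 -71.2]
scrap4 0.55 c [526.4 -40.2] lo [518.2 -56.3] hi [534.6 -24. ]
scrap4 0.55 c [505.3 -66.3] lo [483.5 -76.4] hi [527.3 -56.2]
scrap4 0.48 c [636.5 -53.3] lo [624.3 -67.5] hi [648.8 -39.1]
```

Call:
{"name": "jog_arm", "arguments": {
  "commands": [
    {"x":0.0,"y":-0.02,"z":0.0,"ax":0.0,"ay":0.0,"az":-10.0,"grip":1.0},
    {"x":0.01,"y":-0.04,"z":0.0,"ax":0.0,"ay":0.0,"az":-20.0,"grip":1.0},
    {"x":0.02,"y":-0.06,"z":0.0,"ax":0.0,"ay":0.0,"az":-30.0,"grip":1.0},
    {"x":0.03,"y":-0.08,"z":0.0,"ax":0.0,"ay":0.0,"az":-40.0,"grip":1.0},
    {"x":0.037,"y":-0.08,"z":0.0,"ax":0.0,"ay":0.0,"az":-50.0,"grip":1.0},
    {"x":0.037,"y":-0.08,"z":0.0,"ax":0.0,"ay":0.0,"az":-60.0,"grip":1.0},
    {"x":0.037,"y":-0.08,"z":0.0,"ax":0.0,"ay":0.0,"az":-70.0,"grip":1.0},
    {"x":0.037,"y":-0.08,"z":0.0,"ax":0.0,"ay":0.0,"az":-80.0,"grip":1.0},
    {"x":0.037,"y":-0.08,"z":-0.02,"ax":0.0,"ay":0.0,"az":-90.0,"grip":1.0},
    {"x":0.037,"y":-0.08,"z":-0.07,"ax":0.0,"ay":0.0,"az":-90.0,"grip":1.0},
    {"x":0.037,"y":-0.08,"z":-0.099,"ax":0.0,"ay":0.0,"az":-90.0,"grip":1.0},
    {"x":0.037,"y":-0.074,"z":-0.099,"ax":0.0,"ay":0.0,"az":-90.0,"grip":1.0},
    {"x":0.037,"y":-0.066,"z":-0.099,"ax":0.0,"ay":0.0,"az":-90.0,"grip":1.0},
    {"x":0.037,"y":-0.058,"z":-0.099,"ax":0.0,"ay":0.0,"az":-90.0,"grip":1.0},
    {"x":0.037,"y":-0.05,"z":-0.099,"ax":0.0,"ay":0.0,"az":-90.0,"grip":1.0},
    {"x":0.037,"y":-0.044,"z":-0.099,"ax":0.0,"ay":0.0,"az":-90.0,"grip":1.0},
    {"x":0.037,"y":-0.039,"z":-0.099,"ax":0.0,"ay":0.0,"az":-90.0,"grip":1.0},
    {"x":0.037,"y":-0.039,"z":-0.099,"ax":0.0,"ay":0.0,"az":-90.0,"grip":1.0},
    {"x":0.037,"y":-0.048,"z":-0.099,"ax":0.0,"ay":0.0,"az":-90.0,"grip":1.0},
    {"x":0.037,"y":-0.055,"z":-0.05,"ax":0.0,"ay":0.0,"az":-90.0,"grip":1.0}
  ]
}}

```text
clock: 36.45
ee_pos: [517.8, -86.5, 129.8]
tool_rot: [1.0, 0.008, -0.003, 0.0]
wrist_force: [0.8, 0.6, -2.2]
width: 0.247
finger_force: 70.7
```

Call:
{"name": "jog_arm", "arguments": {
  "commands": [
    {"x":0.0,"y":0.0,"z":0.045,"ax":0.0,"ay":0.0,"az":10.0,"grip":1.0},
    {"x":-0.01,"y":0.01,"z":0.045,"ax":0.0,"ay":0.0,"az":20.0,"grip":1.0},
    {"x":-0.02,"y":0.02,"z":0.045,"ax":0.0,"ay":0.0,"az":30.0,"grip":1.0},
    {"x":-0.03,"y":0.04,"z":0.045,"ax":0.0,"ay":0.0,"az":40.0,"grip":1.0},
    {"x":-0.045,"y":0.06,"z":0.045,"ax":0.0,"ay":0.0,"az":50.0,"grip":1.0},
    {"x":-0.053,"y":0.065,"z":0.045,"ax":0.0,"ay":0.0,"az":60.0,"grip":1.0},
    {"x":-0.053,"y":0.065,"z":0.045,"ax":0.0,"ay":0.0,"az":70.0,"grip":1.0},
    {"x":-0.053,"y":0.065,"z":0.045,"ax":0.0,"ay":0.0,"az":80.0,"grip":1.0},
    {"x":-0.053,"y":0.065,"z":0.045,"ax":0.0,"ay":0.0,"az":90.0,"grip":1.0},
    {"x":-0.053,"y":0.065,"z":0.045,"ax":0.0,"ay":0.0,"az":90.0,"grip":1.0}
  ]
}}

```text
clock: 37.7
ee_pos: [467.1, -22.0, 176.6]
tool_rot: [0.703, 0.712, 0.0, 0.0]
wrist_force: [0.1, -0.1, -3.1]
width: 0.249
finger_force: 70.9
```

```bash
python3 -c "
from h import *
tool(); i=save('top','t13');print(circ()); scraps()
save('','c13',np.hstack([cv2.resize(i[140:240,110:240],(520,400))]))
"
```

```text
t 37.7 tcp [467.1 -22.  176.6] ytool deg 0.7 zt [ 0.  0. -1.] w 0.25 F [ 0.1 -0.1 -3.1] ff 70.9 q [-0.63  0.27  0.71  2.12 -0.23  0.83  0.23]
[]
scrap0 0.65 c [633.4 -86.2] lo [ 620.6 -101.3] hi [646.3 -71. ]
scrap0 0.6 c [508.7 -53.1] lo [487.8 -61.7] hi [529.7 -44.4]
scrap0 0.53 c [521.4 -27. ] lo [510.4 -45.6] hi [532.5  -8.4]
scrap0 0.45 c [635.5 -50.8] lo [623.4 -67. ] hi [647.6 -34.5]
scrap4 0.65 c [633.4 -86.2] lo [ 620.6 -101.3] hi [646.3 -71. ]
scrap4 0.6 c [508.7 -53.1] lo [487.8 -61.7] hi [529.7 -44.4]
scrap4 0.53 c [521.4 -27. ] lo [510.4 -45.6] hi [532.5  -8.4]
scrap4 0.45 c [635.5 -50.8] lo [623.4 -67. ] hi [647.6 -34.5]
```

View pics/c13.png

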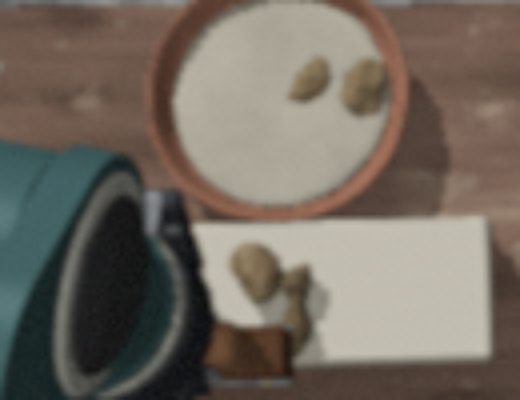

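Call:
{"name": "jog_arm", "arguments": {
  "commands": [
    {"x":-0.003,"y":-0.001,"z":-0.05,"ax":0.0,"ay":0.0,"az":0.0,"grip":1.0},
    {"x":-0.003,"y":-0.001,"z":-0.08,"ax":0.0,"ay":0.0,"az":0.0,"grip":1.0},
    {"x":-0.003,"y":-0.001,"z":-0.094,"ax":0.0,"ay":0.0,"az":0.0,"grip":1.0},
    {"x":-0.003,"y":-0.001,"z":-0.094,"ax":0.0,"ay":0.0,"az":0.0,"grip":1.0}
  ]
}}

```text
clock: 38.4
ee_pos: [464.3, -22.1, 82.2]
tool_rot: [0.701, 0.713, -0.0, 0.0]
wrist_force: [0.4, -0.5, -3.1]
width: 0.243
finger_force: 70.6
```

No contact; wiping toward the saucer.

Call:
{"name": "jog_arm", "arguments": {
  "commands": [
    {"x":0.008,"y":0.0,"z":0.0,"ax":0.0,"ay":0.0,"az":0.0,"grip":1.0},
    {"x":0.016,"y":0.0,"z":0.0,"ax":0.0,"ay":0.0,"az":0.0,"grip":1.0},
    {"x":0.024,"y":0.0,"z":0.0,"ax":0.0,"ay":0.0,"az":0.0,"grip":1.0},
    {"x":0.032,"y":0.0,"z":0.0,"ax":0.0,"ay":0.0,"az":0.0,"grip":1.0},
    {"x":0.04,"y":0.0,"z":0.0,"ax":0.0,"ay":0.0,"az":0.0,"grip":1.0},
    {"x":0.048,"y":0.0,"z":0.0,"ax":0.0,"ay":0.0,"az":0.0,"grip":1.0},
    {"x":0.056,"y":0.0,"z":0.0,"ax":0.0,"ay":0.0,"az":0.0,"grip":1.0},
    {"x":0.064,"y":0.0,"z":0.0,"ax":0.0,"ay":0.0,"az":0.0,"grip":1.0},
    {"x":0.072,"y":0.0,"z":0.0,"ax":0.0,"ay":0.0,"az":0.0,"grip":1.0},
    {"x":0.08,"y":0.0,"z":0.0,"ax":0.0,"ay":0.0,"az":0.0,"grip":1.0},
    {"x":0.088,"y":0.0,"z":0.0,"ax":0.0,"ay":0.0,"az":0.0,"grip":1.0},
    {"x":0.096,"y":0.0,"z":0.0,"ax":0.0,"ay":0.0,"az":0.0,"grip":1.0},
    {"x":0.106,"y":0.0,"z":0.0005,"ax":0.0,"ay":0.0,"az":0.0,"grip":1.0},
    {"x":0.117,"y":0.0,"z":0.0005,"ax":0.0,"ay":0.0,"az":0.0,"grip":1.0},
    {"x":0.117,"y":0.0,"z":0.0005,"ax":0.0,"ay":0.0,"az":0.0,"grip":1.0},
    {"x":0.107,"y":0.0,"z":0.01,"ax":0.0,"ay":0.0,"az":0.0,"grip":1.0},
    {"x":0.09,"y":0.0,"z":0.06,"ax":0.0,"ay":0.0,"az":0.0,"grip":1.0},
    {"x":0.07,"y":-0.04,"z":0.1,"ax":0.0,"ay":0.0,"az":0.0,"grip":1.0}
  ]
}}

```text
clock: 40.65
ee_pos: [533.4, -59.1, 183.8]
tool_rot: [0.699, 0.715, 0.0, -0.001]
wrist_force: [1.3, -0.9, -2.1]
width: 0.246
finger_force: 71.1
```

Call:
{"name": "jog_arm", "arguments": {
  "commands": [
    {"x":-0.0,"y":-0.06,"z":0.01,"ax":0.0,"ay":0.0,"az":-10.0,"grip":1.0},
    {"x":-0.0,"y":-0.12,"z":0.01,"ax":0.0,"ay":0.0,"az":-20.0,"grip":1.0},
    {"x":0.0,"y":-0.18,"z":0.01,"ax":0.0,"ay":0.0,"az":-30.0,"grip":1.0},
    {"x":-0.05,"y":-0.22,"z":0.01,"ax":0.0,"ay":0.0,"az":-40.0,"grip":1.0},
    {"x":-0.1,"y":-0.22,"z":0.01,"ax":0.0,"ay":0.0,"az":-50.0,"grip":1.0},
    {"x":-0.1,"y":-0.22,"z":0.01,"ax":0.0,"ay":0.0,"az":-60.0,"grip":1.0},
    {"x":-0.1,"y":-0.22,"z":0.01,"ax":0.0,"ay":0.0,"az":-70.0,"grip":1.0},
    {"x":-0.1,"y":-0.22,"z":0.01,"ax":0.0,"ay":0.0,"az":-80.0,"grip":1.0},
    {"x":-0.1,"y":-0.22,"z":0.01,"ax":0.0,"ay":0.0,"az":-90.0,"grip":1.0},
    {"x":-0.1,"y":-0.22,"z":0.01,"ax":0.0,"ay":0.0,"az":-94.0,"grip":1.0},
    {"x":-0.1,"y":-0.22,"z":0.01,"ax":0.0,"ay":0.0,"az":-94.0,"grip":1.0}
  ]
}}

```text
clock: 42.02
ee_pos: [433.4, -281.1, 192.6]
tool_rot: [1.0, -0.026, -0.0, -0.001]
wrist_force: [0.2, -0.3, -2.1]
width: 0.249
finger_force: 71.2
```

```bash
python3 -c "
from h import *
tool(); i=save('top','t14');print(circ()); scraps(); o=[d for d in optics.outline_of('top','slab')][:1]
for d in o: print(d['score'],d['extent'])
"
```

```text
t 42.0 tcp [ 433.4 -281.1  192.6] ytool deg -93.0 zt [-0.  0. -1.] w 0.25 F [ 0.2 -0.3 -2.1] ff 71.2 q [-0.38  0.5   1.17  2.01 -0.56  0.99 -0.56]
[(0.6, array([632.8, -31.9]), 78.0)]
scrap0 0.7 c [568.1 -73.2] lo [543.1 -81.7] hi [593.2 -64.8]
scrap0 0.43 c [632.7 -85.8] lo [617.1 -98.3] hi [648.4 -73.3]
scrap4 0.7 c [568.1 -73.2] lo [543.1 -81.7] hi [593.2 -64.8]
scrap4 0.43 c [632.7 -85.8] lo [617.1 -98.3] hi [648.4 -73.3]
0.67 [121.9, 194.8, 233.7, 235.2]
```

```bash
python3 -c "
from h import *
i=save('top','t15'); j=save('side','s15'); save('','c15',np.hstack([cv2.resize(i[135:240,110:240],(420,340)),cv2.resize(j[170:255,240:335],(380,340))]))
"
```

```text
(no output)
```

View pics/c15.png

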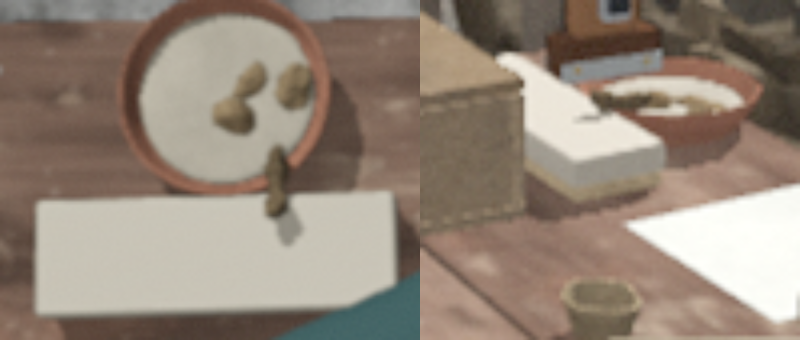

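Call:
{"name": "jog_arm", "arguments": {
  "commands": [
    {"x":0.04,"y":0.04,"z":0.0,"ax":0.0,"ay":0.0,"az":1.0,"grip":1.0},
    {"x":0.08,"y":0.08,"z":0.0,"ax":0.0,"ay":0.0,"az":2.0,"grip":1.0},
    {"x":0.12,"y":0.12,"z":0.0,"ax":0.0,"ay":0.0,"az":2.0,"grip":1.0},
    {"x":0.1326,"y":0.168,"z":0.0,"ax":0.0,"ay":0.0,"az":2.0,"grip":1.0},
    {"x":0.1326,"y":0.168,"z":-0.05,"ax":0.0,"ay":0.0,"az":2.0,"grip":1.0},
    {"x":0.1326,"y":0.168,"z":-0.09,"ax":0.0,"ay":0.0,"az":2.0,"grip":1.0},
    {"x":0.1326,"y":0.168,"z":-0.11,"ax":0.0,"ay":0.0,"az":2.0,"grip":1.0},
    {"x":0.1326,"y":0.174,"z":-0.11,"ax":0.0,"ay":0.0,"az":2.0,"grip":1.0},
    {"x":0.1326,"y":0.18,"z":-0.11,"ax":0.0,"ay":0.0,"az":2.0,"grip":1.0},
    {"x":0.1326,"y":0.186,"z":-0.11,"ax":0.0,"ay":0.0,"az":2.0,"grip":1.0},
    {"x":0.1326,"y":0.192,"z":-0.11,"ax":0.0,"ay":0.0,"az":2.0,"grip":1.0},
    {"x":0.1326,"y":0.198,"z":-0.11,"ax":0.0,"ay":0.0,"az":2.0,"grip":1.0},
    {"x":0.1326,"y":0.204,"z":-0.11,"ax":0.0,"ay":0.0,"az":2.0,"grip":1.0},
    {"x":0.1326,"y":0.204,"z":-0.11,"ax":0.0,"ay":0.0,"az":2.0,"grip":1.0},
    {"x":0.1326,"y":0.196,"z":-0.11,"ax":0.0,"ay":0.0,"az":2.0,"grip":1.0},
    {"x":0.1326,"y":0.19,"z":-0.06,"ax":0.0,"ay":0.0,"az":2.0,"grip":1.0},
    {"x":0.11,"y":0.19,"z":-0.01,"ax":0.0,"ay":0.0,"az":12.0,"grip":1.0},
    {"x":0.09,"y":0.19,"z":-0.01,"ax":0.0,"ay":0.0,"az":22.0,"grip":1.0},
    {"x":0.07,"y":0.19,"z":-0.01,"ax":0.0,"ay":0.0,"az":32.0,"grip":1.0}
  ]
}}

```text
clock: 44.75
ee_pos: [503.5, -93.0, 183.1]
tool_rot: [0.968, 0.252, 0.001, 0.0]
wrist_force: [-0.3, 0.1, -3.8]
width: 0.247
finger_force: 71.2
```

Call:
{"name": "jog_arm", "arguments": {
  "commands": [
    {"x":0.0,"y":0.01,"z":0.0,"ax":0.0,"ay":0.0,"az":10.0,"grip":1.0},
    {"x":0.0,"y":0.03,"z":0.0,"ax":0.0,"ay":0.0,"az":20.0,"grip":1.0},
    {"x":0.0,"y":0.05,"z":0.0,"ax":0.0,"ay":0.0,"az":30.0,"grip":1.0},
    {"x":0.0,"y":0.05,"z":0.0,"ax":0.0,"ay":0.0,"az":40.0,"grip":1.0},
    {"x":0.0,"y":0.05,"z":0.0,"ax":0.0,"ay":0.0,"az":50.0,"grip":1.0},
    {"x":0.0,"y":0.05,"z":0.0,"ax":0.0,"ay":0.0,"az":61.0,"grip":1.0},
    {"x":0.0,"y":0.05,"z":0.0,"ax":0.0,"ay":0.0,"az":61.0,"grip":1.0}
  ]
}}

```text
clock: 45.62
ee_pos: [504.0, -43.0, 182.7]
tool_rot: [0.709, 0.706, 0.0, 0.0]
wrist_force: [-0.8, 0.2, -2.8]
width: 0.25
finger_force: 71.2
```

```bash
python3 -c "
from h import *
tool(); i=save('top','t16');print(circ()); scraps()
"
```

```text
t 45.6 tcp [504.  -43.  182.7] ytool deg -0.3 zt [ 0.  0. -1.] w 0.25 F [-0.8  0.2 -2.8] ff 71.2 q [-0.62  0.35  0.78  2.04 -0.31  0.88  0.33]
[(0.69, array([634.7, -33.3]), 77.7)]
scrap0 0.65 c [637.  -84.8] lo [621.4 -96.4] hi [652.7 -73. ]
scrap0 0.6 c [642.  -51.9] lo [627.5 -63.5] hi [656.7 -40.2]
scrap4 0.65 c [637.  -84.8] lo [621.4 -96.4] hi [652.7 -73. ]
scrap4 0.6 c [642.  -51.9] lo [627.5 -63.5] hi [656.7 -40.2]
```

Call:
{"name": "jog_arm", "arguments": {
  "commands": [
    {"x":0.0,"y":0.001,"z":-0.05,"ax":0.0,"ay":0.0,"az":0.0,"grip":1.0},
    {"x":0.0,"y":0.001,"z":-0.1,"ax":0.0,"ay":0.0,"az":1.0,"grip":1.0},
    {"x":0.0,"y":0.001,"z":-0.1,"ax":0.0,"ay":0.0,"az":1.0,"grip":1.0},
    {"x":0.008,"y":0.001,"z":-0.1,"ax":0.0,"ay":0.0,"az":1.0,"grip":1.0},
    {"x":0.016,"y":0.001,"z":-0.1,"ax":0.0,"ay":0.0,"az":1.0,"grip":1.0},
    {"x":0.024,"y":0.001,"z":-0.1,"ax":0.0,"ay":0.0,"az":1.0,"grip":1.0},
    {"x":0.032,"y":0.001,"z":-0.1,"ax":0.0,"ay":0.0,"az":1.0,"grip":1.0},
    {"x":0.04,"y":0.001,"z":-0.1,"ax":0.0,"ay":0.0,"az":1.0,"grip":1.0},
    {"x":0.048,"y":0.001,"z":-0.1,"ax":0.0,"ay":0.0,"az":1.0,"grip":1.0},
    {"x":0.056,"y":0.001,"z":-0.1,"ax":0.0,"ay":0.0,"az":1.0,"grip":1.0},
    {"x":0.064,"y":0.001,"z":-0.1,"ax":0.0,"ay":0.0,"az":1.0,"grip":1.0},
    {"x":0.072,"y":0.001,"z":-0.1,"ax":0.0,"ay":0.0,"az":1.0,"grip":1.0},
    {"x":0.08,"y":0.001,"z":-0.1,"ax":0.0,"ay":0.0,"az":1.0,"grip":1.0},
    {"x":0.086,"y":0.001,"z":-0.1,"ax":0.0,"ay":0.0,"az":1.0,"grip":1.0},
    {"x":0.086,"y":0.001,"z":-0.1,"ax":0.0,"ay":0.0,"az":1.0,"grip":1.0},
    {"x":0.076,"y":0.001,"z":-0.09,"ax":0.0,"ay":0.0,"az":1.0,"grip":1.0},
    {"x":0.06,"y":0.0,"z":-0.04,"ax":0.0,"ay":0.0,"az":0.0,"grip":1.0},
    {"x":0.04,"y":-0.04,"z":0.0,"ax":0.0,"ay":0.0,"az":0.0,"grip":1.0}
  ]
}}

```text
clock: 48.08
ee_pos: [543.7, -79.1, 183.9]
tool_rot: [0.705, 0.709, 0.001, -0.001]
wrist_force: [0.4, -1.3, -1.8]
width: 0.249
finger_force: 71.4
```

Call:
{"name": "jog_arm", "arguments": {
  "commands": [
    {"x":-0.0,"y":-0.06,"z":0.01,"ax":0.0,"ay":0.0,"az":-10.0,"grip":1.0},
    {"x":-0.0,"y":-0.12,"z":0.01,"ax":0.0,"ay":0.0,"az":-20.0,"grip":1.0},
    {"x":0.0,"y":-0.17,"z":0.01,"ax":0.0,"ay":0.0,"az":-30.0,"grip":1.0},
    {"x":-0.05,"y":-0.192,"z":0.01,"ax":0.0,"ay":0.0,"az":-40.0,"grip":1.0},
    {"x":-0.1,"y":-0.192,"z":0.01,"ax":0.0,"ay":0.0,"az":-50.0,"grip":1.0},
    {"x":-0.109,"y":-0.192,"z":0.01,"ax":0.0,"ay":0.0,"az":-60.0,"grip":1.0},
    {"x":-0.109,"y":-0.192,"z":0.01,"ax":0.0,"ay":0.0,"az":-70.0,"grip":1.0},
    {"x":-0.109,"y":-0.192,"z":0.01,"ax":0.0,"ay":0.0,"az":-80.0,"grip":1.0},
    {"x":-0.109,"y":-0.192,"z":0.01,"ax":0.0,"ay":0.0,"az":-90.0,"grip":1.0},
    {"x":-0.109,"y":-0.192,"z":0.01,"ax":0.0,"ay":0.0,"az":-92.7,"grip":1.0},
    {"x":-0.109,"y":-0.192,"z":0.01,"ax":0.0,"ay":0.0,"az":-92.7,"grip":1.0}
  ]
}}

```text
clock: 49.45
ee_pos: [434.9, -273.4, 192.6]
tool_rot: [1.0, -0.023, 0.0, -0.0]
wrist_force: [-0.3, -1.3, -2.6]
width: 0.249
finger_force: 71.4
```

```bash
cat > m.py <<'E'
from h import *
# dark blobs on slab/saucer region, rendered coarsely as text (brightness map)
i=optics.grab_frame('top'); hsv=cv2.cvtColor(i,cv2.COLOR_RGB2HSV)
def show(u0,u1,v0,v1):
    g=i[v0:v1,u0:u1].astype(int)
    for r in g[::2]: print(''.join('#' if p[0]-p[2]>22 and p.sum()<400 and p[0]-p[1]<30 else ('r' if p[0]-p[1]>30 else '.') for p in r))
E
python3 -c "
from m import *
tool(); print(circ()); scraps(); show(118,238,140,236)
"
```

```text
t 49.5 tcp [ 435.  -273.5  192.7] ytool deg -92.6 zt [ 0.  0. -1.] w 0.25 F [-0.4 -0.2 -2.7] ff 71.4 q [-0.44  0.54  1.24  2.02 -0.61  1.02 -0.52]
[(0.64, array([634.6, -31.5]), 78.7)]
scrap0 0.64 c [633.7 -53.2] lo [624.1 -65.4] hi [643.2 -41.1]
scrap0 0.44 c [636.5 -82.9] lo [624.2 -96.9] hi [648.7 -68.9]
scrap0 0.41 c [611.9 -43.4] lo [600.6 -62.8] hi [623.3 -23.9]
scrap4 0.64 c [633.7 -53.2] lo [624.1 -65.4] hi [643.2 -41.1]
scrap4 0.44 c [636.5 -82.9] lo [624.2 -96.9] hi [648.7 -68.9]
scrap4 0.41 c [611.9 -43.4] lo [600.6 -62.8] hi [623.3 -23.9]
........................................#.rrr.rr.r.####................####rrrrrrrrr#...................................
#####################################rrrr.#rr..###...........................##rrrrrrrr#################################
###################################rrr####r#.##.................................##rrrrrrr###############################
##################################rrr###.###.......................................#rrrrrr##############################
#################################.r#######.................
[... 4564 characters left out ...]
...............................................................................................
###.....................................................................................................................
###.....................................................................................................................
###.....................................................................................................................
####..................................................................##................................................
####################################################################....................................................
```

```bash
python3 -c "
from m import *
for d in optics.outline_of('top','scrap4')[:8]: print(round(d['score'],2),np.round(d['extent']),d['region'].sum())
print(at('top',167,185,30),at('top',181,179,30))
print(i[164:196,160:192].sum(2)//3)
optics.grab_frame('side')
for n in('scrap0','scrap4'):print([(round(d['score'],2),np.round(d['extent'])) for d in optics.boxes_of('side',n)])
" | tr -d '[]'
```

```text
0.53 176. 164. 193. 177. 109
0.44 167. 180. 184. 183. 28
582.   -2.4 596.1 -35.3
175 173 172 ... 144 165 172
 177 174 173 ... 170 174 175
 176 174 172 ... 178 174 173
 ...
  93  76  66 ...  99  87  75
  94  81  66 ...  97 102 109
 128 126 120 ... 158 169 178
```

```bash
python3 -c "
from m import *
for r in i[172:194,158:194]: print(' '.join('%3d'%(p.sum()//3) for p in r.astype(int)))
print()
for r in i[172:194,158:194]: print(' '.join('%3d'%(p[0]-p[1]) for p in r.astype(int)))
"
```

```text
173 173 174 174 173 173 172 171 170 171 172 171 171 170 169 168 167 154 125  99  87  86  80  82  82  82  81  75  65  58  87 140 170 175 174 173
172 173 173 173 173 174 173 172 171 171 171 171 169 168 168 169 168 159 137 106  85  77  79  76  81  81  84  80  67  66  96 147 169 173 172 173
172 172 172 172 173 173 173 172 171 169 168 169 169 167 168 168 167 166 158 141 119 102  90  81  76  80  77  73  73  89 130 164 172 172 173 171
172 171 170 172 171 172 170 168 170 167 167 166 166 166 166 167 166 169 170 167 160 149 125 101  92  97  97  94 109 128 152 172 171 170 171 170
173 171 171 172 170 169 171 169 168 168 166 169 167 168 167 167 167 170 174 172 168 159 140 126 121 133 142 146 158 164 170 174 173 171 170 169
174 174 171 171 172 169 169 169 169 170 171 169 169 167 170 169 169 169 169 164 149 134 119 109 110 133 156 167 173 173 174 173 173 172 168 167
170 174 172 170 170 170 171 169 170 170 172 171 169 170 169 169 169 169 164 149 121  99  89  85  84 104 146 171 174 174 173 173 172 170 169 167
161 171 171 170 171 170 171 170 171 172 168 161 152 157 162 169 171 169 161 137 103  81  79 
[... 4536 characters left out ...]
  41  41  41  36  23  12   7   6   5   4   4   4   4   4   5   5   5   6   5   5   4   4   4   4   7  11  17  28  37  44  46
 22  24  30  40  44  43  44  42  40  40  32  29  25  18  11   8   6   5   4   3   4   5   4   3   3   6   8  10  14  25  36  41  43  47  46  48
 23  22  23  27  36  41  42  45  45  43  43  42  40  38  35  31  26  19  14  11  10  14  12  12  16  22  31  36  39  43  46  49  47  47  45  43
 25  24  22  18  21  29  35  38  43  44  45  44  44  45  44  45  43  40  39  36  37  39  39  39  40  44  46  46  47  47  47  48  46  44  38  29
 25  25  22  19  18  19  21  27  30  36  40  44  47  46  47  48  46  47  46  45  46  48  46  46  46  48  49  48  48  46  44  43  36  30  22  18
```

Call:
{"name": "jog_arm", "arguments": {
  "commands": [
    {"x":0.0,"y":-0.001,"z":-0.06,"ax":0.0,"ay":0.0,"az":-0.4,"grip":1.0},
    {"x":0.0,"y":-0.001,"z":-0.11,"ax":0.0,"ay":0.0,"az":-0.4,"grip":1.0},
    {"x":0.0,"y":-0.001,"z":-0.135,"ax":0.0,"ay":0.0,"az":-0.4,"grip":1.0},
    {"x":0.0,"y":-0.001,"z":-0.144,"ax":0.0,"ay":0.0,"az":-0.4,"grip":1.0},
    {"x":0.0,"y":-0.001,"z":-0.149,"ax":0.0,"ay":0.0,"az":-0.4,"grip":1.0},
    {"x":0.0,"y":-0.001,"z":-0.1495,"ax":0.0,"ay":0.0,"az":-0.4,"grip":1.0},
    {"x":0.0,"y":-0.001,"z":-0.1495,"ax":0.0,"ay":0.0,"az":-0.4,"grip":1.0}
  ]
}}

```text
clock: 50.82
ee_pos: [435.9, -275.0, 43.8]
tool_rot: [1.0, -0.027, 0.001, 0.0]
wrist_force: [-0.3, 0.3, -3.0]
width: 0.248
finger_force: 71.2
```

Call:
{"name": "jog_arm", "arguments": {
  "commands": [
    {"x":0.0,"y":0.0,"z":-0.0005,"ax":0.0,"ay":0.0,"az":0.0,"grip":1.0},
    {"x":0.0,"y":0.0,"z":-0.001,"ax":0.0,"ay":0.0,"az":0.0,"grip":1.0},
    {"x":0.0,"y":0.0,"z":-0.0015,"ax":0.0,"ay":0.0,"az":0.0,"grip":1.0},
    {"x":0.0,"y":0.0,"z":-0.0015,"ax":0.0,"ay":0.0,"az":0.0,"grip":0.7},
    {"x":0.0,"y":0.0,"z":-0.0015,"ax":0.0,"ay":0.0,"az":0.0,"grip":0.5},
    {"x":0.0,"y":0.0,"z":-0.0015,"ax":0.0,"ay":0.0,"az":0.0,"grip":0.0},
    {"x":0.0,"y":0.0,"z":-0.0015,"ax":0.0,"ay":0.0,"az":0.0,"grip":0.0},
    {"x":0.0,"y":0.0,"z":-0.0015,"ax":0.0,"ay":0.0,"az":0.0,"grip":0.0},
    {"x":0.0,"y":0.0,"z":0.03,"ax":0.0,"ay":0.0,"az":0.0,"grip":0.0},
    {"x":0.0,"y":0.0,"z":0.09,"ax":0.0,"ay":0.0,"az":0.0,"grip":0.0},
    {"x":0.0,"y":0.0,"z":0.14,"ax":0.0,"ay":0.0,"az":0.0,"grip":0.0},
    {"x":0.0,"y":0.0,"z":0.16,"ax":0.0,"ay":0.0,"az":0.0,"grip":0.0},
    {"x":0.0,"y":0.0,"z":0.16,"ax":0.0,"ay":0.0,"az":0.0,"grip":0.0}
  ]
}}

```text
clock: 52.45
ee_pos: [435.8, -274.6, 203.6]
tool_rot: [1.0, -0.027, 0.001, -0.0]
wrist_force: [0.6, -0.1, -0.9]
width: 1.004
finger_force: 0.0
```

```bash
python3 -c "
from m import *
tool(); print(circ()); scraps(); optics.grab_frame('side'); print([(round(d['score'],2),np.round(d['extent'])) for n in('scraper','saucer','scrap0') for d in optics.boxes_of('side',n)])
"
```

```text
t 52.5 tcp [ 435.2 -274.1  202.4] ytool deg -93.1 zt [-0.  0. -1.] w 1.0 F [ 0.4  0.1 -0.6] ff 0.0 q [-0.45  0.53  1.25  2.01 -0.59  1.03 -0.54]
[(0.72, array([633.5, -33.4]), 78.7)]
scrap0 0.63 c [628.5 -86. ] lo [609.9 -97.4] hi [647.2 -74.5]
scrap0 0.61 c [589.6 -28. ] lo [582.8 -45.1] hi [596.4 -10.8]
scrap0 0.47 c [640.3 -50.8] lo [627.7 -63.5] hi [652.9 -38.2]
scrap4 0.63 c [628.5 -86. ] lo [609.9 -97.4] hi [647.2 -74.5]
scrap4 0.61 c [589.6 -28. ] lo [582.8 -45.1] hi [596.4 -10.8]
scrap4 0.47 c [640.3 -50.8] lo [627.7 -63.5] hi [652.9 -38.2]
[(0.6, array([270., 210., 297., 240.])), (0.71, array([279., 186., 325., 209.])), (0.62, array([334., 240., 364., 257.]))]
```

Call:
{"name": "jog_arm", "arguments": {
  "commands": [
    {"x":0.05,"y":0.0,"z":0.0,"ax":0.0,"ay":0.0,"az":10.0,"grip":0.0},
    {"x":0.1,"y":0.03,"z":0.0,"ax":0.0,"ay":0.0,"az":20.0,"grip":0.0},
    {"x":0.15,"y":0.06,"z":0.0,"ax":0.0,"ay":0.0,"az":30.0,"grip":0.0},
    {"x":0.2,"y":0.09,"z":0.0,"ax":0.0,"ay":0.0,"az":40.0,"grip":0.0},
    {"x":0.2,"y":0.14,"z":0.0,"ax":0.0,"ay":0.0,"az":50.0,"grip":0.0},
    {"x":0.2,"y":0.2,"z":0.0,"ax":0.0,"ay":0.0,"az":60.0,"grip":0.0},
    {"x":0.2,"y":0.25,"z":0.0,"ax":0.0,"ay":0.0,"az":70.0,"grip":0.0},
    {"x":0.2,"y":0.3,"z":0.0,"ax":0.0,"ay":0.0,"az":80.0,"grip":0.0},
    {"x":0.2,"y":0.345,"z":0.0,"ax":0.0,"ay":0.0,"az":90.0,"grip":0.0},
    {"x":0.2,"y":0.345,"z":-0.05,"ax":0.0,"ay":0.0,"az":93.0,"grip":0.0},
    {"x":0.2,"y":0.345,"z":-0.11,"ax":0.0,"ay":0.0,"az":93.0,"grip":0.0},
    {"x":0.2,"y":0.345,"z":-0.17,"ax":0.0,"ay":0.0,"az":93.0,"grip":0.0},
    {"x":0.2,"y":0.345,"z":-0.196,"ax":0.0,"ay":0.0,"az":93.0,"grip":0.0},
    {"x":0.2,"y":0.345,"z":-0.196,"ax":0.0,"ay":0.0,"az":93.0,"grip":0.0}
  ]
}}

```text
clock: 54.6
ee_pos: [633.2, 69.6, 4.3]
tool_rot: [0.708, 0.706, -0.002, -0.001]
wrist_force: [0.0, -1.0, -0.2]
width: 1.001
finger_force: 0.0
```

Call:
{"name": "jog_arm", "arguments": {
  "commands": [
    {"x":0.001,"y":-0.012,"z":0.002,"ax":0.0,"ay":0.0,"az":0.0,"grip":0.0},
    {"x":0.001,"y":-0.02,"z":0.002,"ax":0.0,"ay":0.0,"az":0.0,"grip":0.0},
    {"x":0.001,"y":-0.026,"z":0.002,"ax":0.0,"ay":0.0,"az":0.0,"grip":0.0},
    {"x":0.001,"y":-0.032,"z":0.002,"ax":0.0,"ay":0.0,"az":0.0,"grip":0.0},
    {"x":0.001,"y":-0.04,"z":0.002,"ax":0.0,"ay":0.0,"az":0.0,"grip":0.0},
    {"x":0.002,"y":-0.049,"z":0.002,"ax":0.0,"ay":0.0,"az":0.0,"grip":0.0},
    {"x":0.002,"y":-0.058,"z":0.002,"ax":0.0,"ay":0.0,"az":0.0,"grip":0.0},
    {"x":0.002,"y":-0.067,"z":0.002,"ax":0.0,"ay":0.0,"az":0.0,"grip":0.0},
    {"x":0.002,"y":-0.077,"z":0.002,"ax":0.0,"ay":0.0,"az":0.0,"grip":0.0},
    {"x":0.002,"y":-0.087,"z":0.002,"ax":0.0,"ay":0.0,"az":0.0,"grip":0.0},
    {"x":0.002,"y":-0.097,"z":0.002,"ax":0.0,"ay":0.0,"az":0.0,"grip":0.0},
    {"x":0.002,"y":-0.107,"z":0.002,"ax":0.0,"ay":0.0,"az":0.0,"grip":0.0},
    {"x":0.002,"y":-0.117,"z":0.002,"ax":0.0,"ay":0.0,"az":0.0,"grip":0.0},
    {"x":0.002,"y":-0.127,"z":0.002,"ax":0.0,"ay":0.0,"az":0.0,"grip":0.0},
    {"x":0.002,"y":-0.137,"z":0.002,"ax":0.0,"ay":0.0,"az":0.0,"grip":0.0},
    {"x":0.002,"y":-0.147,"z":0.002,"ax":0.0,"ay":0.0,"az":0.0,"grip":0.0},
    {"x":0.002,"y":-0.155,"z":0.002,"ax":0.0,"ay":0.0,"az":0.0,"grip":0.0},
    {"x":0.002,"y":-0.161,"z":0.002,"ax":0.0,"ay":0.0,"az":0.0,"grip":0.0},
    {"x":0.002,"y":-0.164,"z":0.002,"ax":0.0,"ay":0.0,"az":0.0,"grip":0.0},
    {"x":0.002,"y":-0.164,"z":0.002,"ax":0.0,"ay":0.0,"az":0.0,"grip":0.0}
  ]
}}

```text
clock: 57.1
ee_pos: [637.6, -93.9, 9.6]
tool_rot: [0.708, 0.706, 0.001, 0.0]
wrist_force: [-0.1, 4.3, 3.6]
width: 0.998
finger_force: 2.4
```

```bash
python3 -c "
from h import *
tool(); optics.grab_frame('top'); print(circ()); optics.grab_frame('side'); print([(round(d['score'],2),np.round(d['extent'])) for d in optics.boxes_of('side','saucer')])
def proj(p,cam='side'):
    c=optics.camera_info(cam); f=210/np.tan(np.radians(c['vfov'])/2); q=R.from_quat(c['rotation']).inv().apply(np.array(p)-c['origin']); return c['cx']+f*q[0]/-q[2], c['cy']-f*q[1]/-q[2]
for y in(-160,-170,-180): print(y,np.round(proj((634,y,35)),1))
" ; cat >> h.py <<'E'
def proj(p,cam='side'):
    c=optics.camera_info(cam); f=210/np.tan(np.radians(c['vfov'])/2); q=R.from_quat(c['rotation']).inv().apply(np.array(p)-c['origin']); return c['cx']+f*q[0]/-q[2], c['cy']-f*q[1]/-q[2]
E
```

```text
t 57.1 tcp [637.6 -93.9   9.6] ytool deg -0.1 zt [ 0.  0. -1.] w 1.0 F [-0.1  4.3  3.6] ff 2.4 q [-0.3   0.8   0.55  1.76 -0.59  0.75  0.56]
[(0.67, array([ 637.9, -170.6]), 76.4)]
[(0.78, array([300., 195., 349., 219.]))]
-160 [321.6 201.9]
-170 [323.3 202.9]
-180 [325.  203.8]
```

Call:
{"name": "jog_arm", "arguments": {
  "commands": [
    {"x":0.005,"y":0.025,"z":-0.003,"ax":0.0,"ay":0.0,"az":0.0,"grip":0.0},
    {"x":0.02,"y":0.028,"z":-0.003,"ax":0.0,"ay":0.0,"az":-9.0,"grip":0.0},
    {"x":0.03,"y":0.019,"z":-0.003,"ax":0.0,"ay":0.0,"az":-17.0,"grip":0.0},
    {"x":0.0265,"y":0.008,"z":-0.003,"ax":0.0,"ay":0.0,"az":-17.0,"grip":0.0},
    {"x":0.023,"y":-0.0035,"z":-0.003,"ax":0.0,"ay":0.0,"az":-17.0,"grip":0.0},
    {"x":0.02,"y":-0.013,"z":-0.003,"ax":0.0,"ay":0.0,"az":-17.0,"grip":0.0},
    {"x":0.017,"y":-0.0225,"z":-0.003,"ax":0.0,"ay":0.0,"az":-17.0,"grip":0.0},
    {"x":0.014,"y":-0.032,"z":-0.003,"ax":0.0,"ay":0.0,"az":-17.0,"grip":0.0},
    {"x":0.011,"y":-0.0415,"z":-0.003,"ax":0.0,"ay":0.0,"az":-17.0,"grip":0.0},
    {"x":0.008,"y":-0.051,"z":-0.003,"ax":0.0,"ay":0.0,"az":-17.0,"grip":0.0},
    {"x":0.005,"y":-0.0605,"z":-0.003,"ax":0.0,"ay":0.0,"az":-17.0,"grip":0.0},
    {"x":0.002,"y":-0.07,"z":-0.003,"ax":0.0,"ay":0.0,"az":-17.0,"grip":0.0},
    {"x":-0.001,"y":-0.0795,"z":-0.003,"ax":0.0,"ay":0.0,"az":-17.0,"grip":0.0},
    {"x":-0.004,"y":-0.089,"z":-0.003,"ax":0.0,"ay":0.0,"az":-17.0,"grip":0.0},
    {"x":-0.007,"y":-0.0985,"z":-0.003,"ax":0.0,"ay":0.0,"az":-17.0,"grip":0.0},
    {"x":-0.01,"y":-0.108,"z":-0.003,"ax":0.0,"ay":0.0,"az":-17.0,"grip":0.0},
    {"x":-0.013,"y":-0.116,"z":-0.003,"ax":0.0,"ay":0.0,"az":-17.0,"grip":0.0},
    {"x":-0.0145,"y":-0.121,"z":-0.003,"ax":0.0,"ay":0.0,"az":-17.0,"grip":0.0},
    {"x":-0.0145,"y":-0.121,"z":-0.003,"ax":0.0,"ay":0.0,"az":-17.0,"grip":0.0}
  ]
}}

```text
clock: 59.68
ee_pos: [622.4, -215.8, 6.2]
tool_rot: [0.805, 0.594, -0.0, 0.0]
wrist_force: [0.3, 0.5, 0.0]
width: 1.003
finger_force: 0.0
```

```bash
python3 -c "
from h import *
tool(); optics.grab_frame('top'); print(circ()); scraps(30); optics.grab_frame('side'); print([(round(d['score'],2),np.round(d['extent'])) for d in optics.boxes_of('side','saucer')])
for p in((594,-309),(602,-290)): print(np.round(proj((p[0],p[1],35)),1))
"
```

```text
t 59.7 tcp [ 622.4 -215.8    6.2] ytool deg -17.2 zt [ 0. -0. -1.] w 1.0 F [0.3 0.5 0. ] ff 0.0 q [-0.14  0.85  0.62  1.73 -0.66  0.79  0.49]
[(0.71, array([ 601.2, -288.8]), 79.5)]
scrap0 0.62 c [ 609.8 -332.6] lo [ 595.4 -345.9] hi [ 624.3 -319.2]
scrap0 0.62 c [ 561.  -283.4] lo [ 552.  -307.4] hi [ 569.9 -259.4]
scrap0 0.61 c [ 606.4 -304.2] lo [ 596.5 -317.2] hi [ 616.3 -291.1]
scrap4 0.62 c [ 609.8 -332.6] lo [ 595.4 -345.9] hi [ 624.3 -319.2]
scrap4 0.62 c [ 561.  -283.4] lo [ 552.  -307.4] hi [ 569.9 -259.4]
scrap4 0.61 c [ 606.4 -304.2] lo [ 596.5 -317.2] hi [ 616.3 -291.1]
[(0.78, array([310., 211., 364., 236.])), (0.73, array([335., 238., 364., 256.]))]
[337.1 219.5]
[335.8 216.9]
```

Call:
{"name": "jog_arm", "arguments": {
  "commands": [
    {"x":-0.002,"y":-0.007,"z":0.0,"ax":0.0,"ay":0.0,"az":0.0,"grip":0.0},
    {"x":-0.0042,"y":-0.013,"z":0.0,"ax":0.0,"ay":0.0,"az":0.0,"grip":0.0},
    {"x":-0.0062,"y":-0.0175,"z":0.0,"ax":0.0,"ay":0.0,"az":0.0,"grip":0.0},
    {"x":-0.0067,"y":-0.0195,"z":0.0,"ax":0.0,"ay":0.0,"az":0.0,"grip":0.0},
    {"x":-0.0067,"y":-0.0195,"z":0.0,"ax":0.0,"ay":0.0,"az":0.0,"grip":0.0},
    {"x":0.002,"y":0.02,"z":0.0,"ax":0.0,"ay":0.0,"az":0.0,"grip":0.0},
    {"x":0.01,"y":0.05,"z":0.04,"ax":0.0,"ay":0.0,"az":0.0,"grip":0.0},
    {"x":0.0,"y":0.09,"z":0.09,"ax":0.0,"ay":0.0,"az":0.0,"grip":0.0},
    {"x":-0.02,"y":0.14,"z":0.14,"ax":0.0,"ay":0.0,"az":0.0,"grip":0.0},
    {"x":-0.06,"y":0.18,"z":0.17,"ax":0.0,"ay":0.0,"az":0.0,"grip":0.0},
    {"x":-0.1,"y":0.23,"z":0.2,"ax":0.0,"ay":0.0,"az":0.0,"grip":0.0},
    {"x":-0.12,"y":0.28,"z":0.22,"ax":0.0,"ay":0.0,"az":0.0,"grip":0.0},
    {"x":-0.14,"y":0.33,"z":0.22,"ax":0.0,"ay":0.0,"az":0.0,"grip":0.0},
    {"x":-0.14,"y":0.33,"z":0.22,"ax":0.0,"ay":0.0,"az":0.0,"grip":0.0},
    {"x":-0.14,"y":0.33,"z":0.22,"ax":0.0,"ay":0.0,"az":0.0,"grip":0.0}
  ]
}}

```text
clock: 61.85
ee_pos: [482.9, 114.7, 226.2]
tool_rot: [0.804, 0.594, 0.0, 0.0]
wrist_force: [0.7, -1.3, -0.1]
width: 1.003
finger_force: 0.0
```

```bash
python3 -c "
from m import *
tool(); print(circ()); scraps(30)
for n,z in(('sheet',0),('scraper',86),('slab',37)):
  for d in optics.outline_of('top',n)[:1]:
    r=cv2.minAreaRect(cv2.findNonZero(d['region'].astype(np.uint8))); print(n,round(d['score'],2),[at('top',*p,z).tolist() for p in cv2.boxPoints(r)],at('top',*r[0],z))
for n,z in (('low_cup',31),('clay_cup',56),('jar',95)): print(n,[(round(d['score'],2),np.round(d['extent'])) for d in optics.boxes_of('top',n)][:3])
show(245,350,136,230)
optics.grab_frame('side'); print([(n,round(d['score'],2),np.round(d['extent'])) for n in ('saucer','scraper','low_cup','clay_cup','jar','scrap0') for d in optics.boxes_of('side',n)[:4]])
"
```

```text
t 61.9 tcp [483.2 113.6 226.1] ytool deg -17.2 zt [ 0. -0. -1.] w 0.99 F [ 0.9  0.  -0.3] ff 0.0 q [-1.07  0.28  0.91  2.02 -0.26  0.97 -0.32]
[(0.59, array([ 608.7, -321.7]), 78.1)]
scrap0 0.59 c [ 616.5 -367.4] lo [ 601.4 -379.4] hi [ 631.6 -355.5]
scrap0 0.58 c [ 594.1 -327.5] lo [ 581.  -350.5] hi [ 607.2 -304.4]
scrap0 0.57 c [ 568.  -314.8] lo [ 560.5 -336.3] hi [ 575.6 -293.2]
scrap4 0.59 c [ 616.5 -367.4] lo [ 601.4 -379.4] hi [ 631.6 -355.5]
scrap4 0.58 c [ 594.1 -327.5] lo [ 581.  -350.5] hi [ 607.2 -304.4]
scrap4 0.57 c [ 568.  -314.8] lo [ 560.5 -336.3] hi [ 575.6 -293.2]
sheet 0.68 [[690.9, -203.6], [698.8, -409.2], [496.4, -412.6], [488.9, -211.7]] [ 592.6 -309.3]
scraper 0.75 [[395.6, -257.1], [467.7, -261.0], [466.3, -288.7], [394.2, -284.7]] [ 430.8 -272.9]
slab 0.79 [[554.3, 102.9], [558.8, -158.2], [473.5, -160.4], [469.1, 98.1]] [513.7 -29.4]
low_cup [(0.76, array([312., 261., 337., 281.]))]
clay_cup [(0.86, array([363., 196., 399., 232.]))]
jar [(0.9, array([386., 158., 427., 195.]))]
...............................................................................
[... 4665 characters left out ...]
#########################
#########################################################################################################
#########################################################################################################
[('saucer', 0.66, array([317., 209., 373., 241.])), ('saucer', 0.41, array([257., 185., 300., 218.])), ('scraper', 0.64, array([270., 209., 297., 241.])), ('scraper', 0.29, array([372., 229., 409., 257.])), ('low_cup', 0.83, array([274., 239., 293., 255.])), ('clay_cup', 0.9, array([335., 238., 365., 259.])), ('clay_cup', 0.41, array([374., 227., 410., 255.])), ('jar', 0.84, array([373., 228., 409., 255.])), ('scrap0', 0.48, array([336., 221., 345., 232.]))]
```

Call:
{"name": "jog_arm", "arguments": {
  "commands": [
    {"x":0.04,"y":-0.05,"z":0.0,"ax":0.0,"ay":0.0,"az":8.0,"grip":0.0},
    {"x":0.07,"y":-0.1,"z":0.0,"ax":0.0,"ay":0.0,"az":16.0,"grip":0.0},
    {"x":0.1,"y":-0.15,"z":0.0,"ax":0.0,"ay":0.0,"az":24.0,"grip":0.0},
    {"x":0.12,"y":-0.2,"z":0.0,"ax":0.0,"ay":0.0,"az":32.0,"grip":0.0},
    {"x":0.14,"y":-0.26,"z":0.0,"ax":0.0,"ay":0.0,"az":40.0,"grip":0.0},
    {"x":0.16,"y":-0.32,"z":0.0,"ax":0.0,"ay":0.0,"az":48.0,"grip":0.0},
    {"x":0.175,"y":-0.38,"z":0.0,"ax":0.0,"ay":0.0,"az":56.0,"grip":0.0},
    {"x":0.19,"y":-0.44,"z":0.0,"ax":0.0,"ay":0.0,"az":66.0,"grip":0.0},
    {"x":0.197,"y":-0.498,"z":0.0,"ax":0.0,"ay":0.0,"az":66.0,"grip":0.0},
    {"x":0.197,"y":-0.498,"z":0.0,"ax":0.0,"ay":0.0,"az":66.0,"grip":0.0},
    {"x":0.197,"y":-0.498,"z":-0.06,"ax":0.0,"ay":0.0,"az":66.0,"grip":0.0},
    {"x":0.197,"y":-0.498,"z":-0.1,"ax":0.0,"ay":0.0,"az":66.0,"grip":0.0},
    {"x":0.197,"y":-0.498,"z":-0.1,"ax":0.0,"ay":0.0,"az":66.0,"grip":0.0}
  ]
}}

```text
clock: 64.32
ee_pos: [678.1, -380.0, 121.6]
tool_rot: [0.351, 0.936, 0.001, -0.004]
wrist_force: [-0.5, -0.7, -0.8]
width: 1.001
finger_force: 0.0
```

```bash
python3 -c "
from h import *
tool(); optics.grab_frame('top'); print(circ()); print(at('top',302,172,35)); scraps(30)
optics.grab_frame('side'); print([(n,round(d['score'],2),np.round(d['extent'])) for n in ('saucer',) for d in optics.boxes_of('side',n)[:4]],proj((608.7,-321.7,20)),proj((593.5,-308.5,20)))
"
```

```text
t 64.3 tcp [ 678.1 -380.   121.6] ytool deg 48.9 zt [-0.01  0.   -1.  ] w 1.0 F [-0.5 -0.7 -0.8] ff 0.0 q [ 0.16  0.84  0.54  1.33 -0.45  1.1   1.61]
[(0.87, array([ 607.2, -322.8]), 78.0)]
[ 608.8 -321.4]
scrap0 0.48 c [ 618.3 -339. ] lo [ 605.1 -348.4] hi [ 631.7 -329.6]
scrap0 0.38 c [ 572.3 -331.5] lo [ 571.5 -339.9] hi [ 573.1 -323.2]
scrap0 0.21 c [ 434.8 -273.9] lo [ 400.9 -291. ] hi [ 468.9 -256.7]
scrap4 0.48 c [ 618.3 -339. ] lo [ 605.1 -348.4] hi [ 631.7 -329.6]
scrap4 0.38 c [ 572.3 -331.5] lo [ 571.5 -339.9] hi [ 573.1 -323.2]
scrap4 0.21 c [ 434.8 -273.9] lo [ 400.9 -291. ] hi [ 468.9 -256.7]
[('saucer', 0.85, array([316., 213., 370., 240.]))] (np.float64(343.51210299749266), np.float64(224.80693817529087)) (np.float64(336.68536887746006), np.float64(224.21080100268966))
```

Call:
{"name": "jog_arm", "arguments": {
  "commands": [
    {"x":0.002,"y":-0.002,"z":-0.06,"ax":0.0,"ay":0.0,"az":0.0,"grip":0.0},
    {"x":0.002,"y":-0.002,"z":-0.1155,"ax":0.0,"ay":0.0,"az":0.0,"grip":0.0},
    {"x":0.002,"y":-0.002,"z":-0.1155,"ax":0.0,"ay":0.0,"az":0.0,"grip":0.0},
    {"x":-0.004,"y":0.003,"z":-0.1155,"ax":0.0,"ay":0.0,"az":0.0,"grip":0.0},
    {"x":-0.009,"y":0.0075,"z":-0.1155,"ax":0.0,"ay":0.0,"az":0.0,"grip":0.0},
    {"x":-0.014,"y":0.012,"z":-0.1155,"ax":0.0,"ay":0.0,"az":0.0,"grip":0.0},
    {"x":-0.019,"y":0.016,"z":-0.1155,"ax":0.0,"ay":0.0,"az":0.0,"grip":0.0},
    {"x":-0.024,"y":0.0195,"z":-0.1155,"ax":0.0,"ay":0.0,"az":0.0,"grip":0.0},
    {"x":-0.0267,"y":0.0213,"z":-0.1155,"ax":0.0,"ay":0.0,"az":0.0,"grip":0.0},
    {"x":-0.0267,"y":0.0213,"z":-0.1155,"ax":0.0,"ay":0.0,"az":0.0,"grip":0.0},
    {"x":-0.01,"y":0.006,"z":-0.1155,"ax":0.0,"ay":0.0,"az":0.0,"grip":0.0},
    {"x":0.0,"y":-0.004,"z":-0.07,"ax":0.0,"ay":0.0,"az":0.0,"grip":0.0},
    {"x":0.0,"y":-0.004,"z":-0.02,"ax":0.0,"ay":0.0,"az":0.0,"grip":0.0},
    {"x":0.0,"y":-0.004,"z":0.04,"ax":0.0,"ay":0.0,"az":0.0,"grip":0.0},
    {"x":-0.02,"y":0.05,"z":0.09,"ax":0.0,"ay":0.0,"az":0.0,"grip":0.0},
    {"x":-0.05,"y":0.1,"z":0.12,"ax":0.0,"ay":0.0,"az":-10.0,"grip":0.0},
    {"x":-0.08,"y":0.15,"z":0.12,"ax":0.0,"ay":0.0,"az":-20.0,"grip":0.0},
    {"x":-0.1,"y":0.2,"z":0.12,"ax":0.0,"ay":0.0,"az":-30.0,"grip":0.0},
    {"x":-0.12,"y":0.26,"z":0.12,"ax":0.0,"ay":0.0,"az":-40.0,"grip":0.0}
  ]
}}

```text
clock: 67.0
ee_pos: [557.9, -122.5, 245.2]
tool_rot: [0.653, 0.758, -0.0, -0.002]
wrist_force: [0.4, 1.0, 0.8]
width: 0.997
finger_force: 0.0
```

Call:
{"name": "jog_arm", "arguments": {
  "commands": [
    {"x":-0.02,"y":0.06,"z":0.0,"ax":0.0,"ay":0.0,"az":-5.0,"grip":0.0},
    {"x":-0.04,"y":0.12,"z":0.0,"ax":0.0,"ay":0.0,"az":-10.0,"grip":0.0},
    {"x":-0.06,"y":0.18,"z":0.0,"ax":0.0,"ay":0.0,"az":-15.0,"grip":0.0},
    {"x":-0.07,"y":0.24,"z":0.0,"ax":0.0,"ay":0.0,"az":-20.0,"grip":0.0},
    {"x":-0.07,"y":0.24,"z":0.0,"ax":0.0,"ay":0.0,"az":-20.0,"grip":0.0},
    {"x":-0.07,"y":0.24,"z":0.0,"ax":0.0,"ay":0.0,"az":-20.0,"grip":0.0}
  ]
}}

```text
clock: 67.75
ee_pos: [489.4, 114.7, 245.5]
tool_rot: [0.772, 0.636, -0.001, -0.0]
wrist_force: [-0.7, -0.1, -0.9]
width: 1.0
finger_force: 0.0
```

```bash
python3 -c "
from m import *
tool(); print(circ()); scraps(30)
show(250,340,140,226)
for d in optics.outline_of('top','scraper')[:1]: print(d['extent'])
optics.grab_frame('side'); print([(n,round(d['score'],2),np.round(d['extent'])) for n in ('saucer','scraper','low_cup') for d in optics.boxes_of('side',n)[:4]])
"
```

```text
t 67.8 tcp [489.9 113.7 245.7] ytool deg -11.2 zt [-0. -0. -1.] w 1.0 F [ 0.  -1.1  0.8] ff 0.0 q [-1.03  0.25  0.87  1.98 -0.22  1.01 -0.25]
[(0.89, array([ 600.3, -313.5]), 78.2)]
scrap0 0.72 c [ 608.  -359.6] lo [ 590.6 -368.2] hi [ 625.4 -351. ]
scrap0 0.52 c [ 613.7 -328.1] lo [ 602.7 -341. ] hi [ 624.8 -315.2]
scrap0 0.51 c [ 569.  -318.4] lo [ 569.3 -323.1] hi [ 568.7 -313.6]
scrap0 0.41 c [ 589.  -319.3] lo [ 577.3 -335.8] hi [ 600.7 -302.9]
scrap4 0.72 c [ 608.  -359.6] lo [ 590.6 -368.2] hi [ 625.4 -351. ]
scrap4 0.52 c [ 613.7 -328.1] lo [ 602.7 -341. ] hi [ 624.8 -315.2]
scrap4 0.51 c [ 569.  -318.4] lo [ 569.3 -323.1] hi [ 568.7 -313.6]
scrap4 0.41 c [ 589.  -319.3] lo [ 577.3 -335.8] hi [ 600.7 -302.9]
####################################...#######.......................................#####
###..................................................................................#####
#....................................................................................#####
##.....................................#####.r.rrrrr#####............................#####
##........
[... 3074 characters left out ...]
.........
#####.....................................................................................
#####.....................................................................................
#####.....................................................................................
#####..................................................................###################
######.............#######################################################################
[277.0, 234.0, 291.3, 264.5]
[('saucer', 0.89, array([313., 213., 369., 243.])), ('saucer', 0.17, array([344., 228., 359., 230.])), ('scraper', 0.65, array([270., 211., 298., 240.])), ('low_cup', 0.56, array([276., 239., 294., 256.]))]
```

Call:
{"name": "jog_arm", "arguments": {
  "commands": [
    {"x":0.04,"y":-0.05,"z":0.0,"ax":0.0,"ay":0.0,"az":8.0,"grip":0.0},
    {"x":0.07,"y":-0.1,"z":0.0,"ax":0.0,"ay":0.0,"az":16.0,"grip":0.0},
    {"x":0.1,"y":-0.15,"z":0.0,"ax":0.0,"ay":0.0,"az":24.0,"grip":0.0},
    {"x":0.12,"y":-0.2,"z":0.0,"ax":0.0,"ay":0.0,"az":32.0,"grip":0.0},
    {"x":0.14,"y":-0.26,"z":0.0,"ax":0.0,"ay":0.0,"az":40.0,"grip":0.0},
    {"x":0.16,"y":-0.32,"z":0.0,"ax":0.0,"ay":0.0,"az":48.0,"grip":0.0},
    {"x":0.175,"y":-0.38,"z":0.0,"ax":0.0,"ay":0.0,"az":54.0,"grip":0.0},
    {"x":0.185,"y":-0.44,"z":0.0,"ax":0.0,"ay":0.0,"az":60.0,"grip":0.0},
    {"x":0.19,"y":-0.496,"z":0.0,"ax":0.0,"ay":0.0,"az":60.0,"grip":0.0},
    {"x":0.19,"y":-0.496,"z":0.0,"ax":0.0,"ay":0.0,"az":60.0,"grip":0.0},
    {"x":0.19,"y":-0.496,"z":-0.06,"ax":0.0,"ay":0.0,"az":60.0,"grip":0.0},
    {"x":0.19,"y":-0.496,"z":-0.12,"ax":0.0,"ay":0.0,"az":60.0,"grip":0.0},
    {"x":0.19,"y":-0.496,"z":-0.18,"ax":0.0,"ay":0.0,"az":60.0,"grip":0.0},
    {"x":0.19,"y":-0.496,"z":-0.238,"ax":0.0,"ay":0.0,"az":60.0,"grip":0.0},
    {"x":0.19,"y":-0.496,"z":-0.238,"ax":0.0,"ay":0.0,"az":60.0,"grip":0.0},
    {"x":0.19,"y":-0.496,"z":-0.238,"ax":0.0,"ay":0.0,"az":60.0,"grip":0.0}
  ]
}}

```text
clock: 70.2
ee_pos: [681.9, -381.7, 10.5]
tool_rot: [0.351, 0.936, -0.0, 0.002]
wrist_force: [-0.2, -0.6, 0.8]
width: 0.998
finger_force: 0.0
```

```bash
python3 -c "
from h import *
tool(); optics.grab_frame('top'); print(circ())"
```

```text
t 70.2 tcp [ 681.9 -381.7   10.5] ytool deg 48.9 zt [ 0. -0. -1.] w 1.0 F [-0.2 -0.6  0.8] ff 0.0 q [ 0.18  0.97  0.5   1.36 -0.52  0.94  1.65]
[(0.96, array([ 599.5, -315.6]), 76.9)]
```

Call:
{"name": "jog_arm", "arguments": {
  "commands": [
    {"x":-0.01,"y":0.008,"z":-0.004,"ax":0.0,"ay":0.0,"az":0.0,"grip":0.0},
    {"x":-0.018,"y":0.014,"z":-0.004,"ax":0.0,"ay":0.0,"az":0.0,"grip":0.0},
    {"x":-0.024,"y":0.019,"z":-0.004,"ax":0.0,"ay":0.0,"az":0.0,"grip":0.0},
    {"x":-0.029,"y":0.023,"z":-0.004,"ax":0.0,"ay":0.0,"az":0.0,"grip":0.0},
    {"x":-0.033,"y":0.026,"z":-0.004,"ax":0.0,"ay":0.0,"az":0.0,"grip":0.0},
    {"x":-0.036,"y":0.0285,"z":-0.004,"ax":0.0,"ay":0.0,"az":0.0,"grip":0.0},
    {"x":-0.037,"y":0.0285,"z":-0.004,"ax":0.0,"ay":0.0,"az":0.0,"grip":0.0},
    {"x":-0.037,"y":0.0285,"z":-0.004,"ax":0.0,"ay":0.0,"az":0.0,"grip":0.0}
  ]
}}

```text
clock: 71.3
ee_pos: [645.1, -353.1, 5.3]
tool_rot: [0.351, 0.936, -0.0, 0.002]
wrist_force: [3.5, -2.5, 4.3]
width: 1.0
finger_force: 2.8
```

```bash
python3 -c "
from h import *
tool(); optics.grab_frame('top'); print(circ())"
```

```text
t 71.3 tcp [ 645.1 -353.1    5.3] ytool deg 48.9 zt [ 0. -0. -1.] w 1.0 F [ 3.5 -2.5  4.3] ff 2.8 q [ 0.14  0.91  0.49  1.51 -0.52  0.85  1.67]
[(0.83, array([ 584.4, -308. ]), 75.7), (0.21, array([ 383.5, -372. ]), 29.2)]
```

Call:
{"name": "jog_arm", "arguments": {
  "commands": [
    {"x":0.015,"y":-0.012,"z":0.0,"ax":0.0,"ay":0.0,"az":0.0,"grip":0.0},
    {"x":0.027,"y":-0.022,"z":0.03,"ax":0.0,"ay":0.0,"az":0.0,"grip":0.0},
    {"x":0.03,"y":-0.022,"z":0.09,"ax":0.0,"ay":0.0,"az":0.0,"grip":0.0},
    {"x":0.03,"y":-0.022,"z":0.15,"ax":0.0,"ay":0.0,"az":0.0,"grip":0.0},
    {"x":0.02,"y":0.03,"z":0.2,"ax":0.0,"ay":0.0,"az":0.0,"grip":0.0},
    {"x":-0.01,"y":0.08,"z":0.24,"ax":0.0,"ay":0.0,"az":-10.0,"grip":0.0},
    {"x":-0.04,"y":0.13,"z":0.24,"ax":0.0,"ay":0.0,"az":-20.0,"grip":0.0},
    {"x":-0.07,"y":0.18,"z":0.24,"ax":0.0,"ay":0.0,"az":-30.0,"grip":0.0},
    {"x":-0.09,"y":0.24,"z":0.24,"ax":0.0,"ay":0.0,"az":-40.0,"grip":0.0},
    {"x":-0.11,"y":0.3,"z":0.24,"ax":0.0,"ay":0.0,"az":-45.0,"grip":0.0},
    {"x":-0.13,"y":0.36,"z":0.24,"ax":0.0,"ay":0.0,"az":-50.0,"grip":0.0},
    {"x":-0.15,"y":0.42,"z":0.24,"ax":0.0,"ay":0.0,"az":-55.0,"grip":0.0},
    {"x":-0.16,"y":0.47,"z":0.24,"ax":0.0,"ay":0.0,"az":-60.0,"grip":0.0},
    {"x":-0.16,"y":0.47,"z":0.24,"ax":0.0,"ay":0.0,"az":-60.0,"grip":0.0},
    {"x":-0.16,"y":0.47,"z":0.24,"ax":0.0,"ay":0.0,"az":-60.0,"grip":0.0}
  ]
}}

```text
clock: 73.28
ee_pos: [482.5, 117.2, 243.5]
tool_rot: [0.772, 0.636, -0.001, -0.0]
wrist_force: [0.4, -1.0, 1.0]
width: 1.0
finger_force: 0.0
```

```bash
python3 -c "
from m import *
tool(); print(circ()); scraps(30)
for d in optics.outline_of('top','scraper')[:1]: print(d['extent'])
optics.grab_frame('top'); print(circ())
optics.grab_frame('side'); print([(n,round(d['score'],2),np.round(d['extent'])) for n in ('saucer','scraper','low_cup','clay_cup','jar') for d in optics.boxes_of('side',n)[:4]])
show(250,340,150,205)
"
```

```text
t 73.3 tcp [483.  116.3 243.7] ytool deg -11.2 zt [-0. -0. -1.] w 1.0 F [-0.7 -0.7  0.2] ff 0.0 q [-1.07  0.25  0.9   2.   -0.23  1.   -0.26]
[(0.96, array([ 591.2, -303.8]), 77.4)]
scrap0 0.72 c [ 593.2 -349.1] lo [ 578.7 -362.2] hi [ 607.9 -335.9]
scrap0 0.61 c [ 572.1 -312.2] lo [ 561.3 -330.2] hi [ 583.  -294.1]
scrap0 0.47 c [ 601.9 -321.3] lo [ 592.4 -337.5] hi [ 611.3 -305. ]
scrap0 0.4 c [ 557.3 -305.8] lo [ 559.4 -308.3] hi [ 555.1 -303.3]
scrap4 0.72 c [ 593.2 -349.1] lo [ 578.7 -362.2] hi [ 607.9 -335.9]
scrap4 0.61 c [ 572.1 -312.2] lo [ 561.3 -330.2] hi [ 583.  -294.1]
scrap4 0.47 c [ 601.9 -321.3] lo [ 592.4 -337.5] hi [ 611.3 -305. ]
scrap4 0.4 c [ 557.3 -305.8] lo [ 559.4 -308.3] hi [ 555.1 -303.3]
[279.7, 232.0, 292.2, 263.3]
[(0.97, array([ 593.7, -303.8]), 78.8), (0.17, array([ 433.2, -276.5]), 38.3)]
[('saucer', 0.7, array([310., 209., 363., 239.])), ('scraper', 0.91, array([274., 209., 295., 240.])), ('low_cup', 0.73, array([276., 240., 295., 257.])), ('clay_cup', 0.61, array([334., 237., 366., 258.])), ('jar', 0.82, array([376., 229., 410., 254.]))]
##..........
[... 1835 characters left out ...]
................##########................#rrrrr..............#
####...........#r.##........................###.....................#rrrrrr#.............#
####............#rr.#......................#####...................#rrrrrr#..............#
####.............#rrr#.....................####.##................#rrrrrr#...............#
####..............#rrr##........####............................#rrrrrr#.................#
####................rrrr##....................................#rrrrrrr#..................#
####.................#rrrr.#................................#rrrrrrr......................
#####..................#rrrrrr#..........................#rrrrrrrr#.......................
```

```bash
python3 -c "
from station import env
print(env.job_done())"
```

```text
the job is handed in; nothing more can be done
None
```

I handed the job in at about 74 s; no verdict came back. The camera readings show all four scraps wiped into the saucer, the saucer about 5 mm from the middle of its sheet, the scraper upright at its start place and the pots unmoved. The weakest reading is the dark bow-shaped scrap, where only two separate blobs show inside the saucer. I stood the scraper down before the saucer's return slide, because the push needed the gripper empty.

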